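Change the tins in the paint bay behind its swing bar

TASK

Change over the paint bay for the next pour: push the free end of the wooden swing bar so that it pivots wide open, slide every used white tin out of the bay until it stands wholly on the dark mat, and slide each coloured tin into the bay so that it stands in the middle of the disc of its own colour. Then push the bar back fully shut. The lids are only resting on, so slide the tins upright along the table, never lifting or tipping one, and leave everything else where it is.

Things in the scene. Friction and masses are not known exactly. Their poses are not given: they have to be found in the camera images.
- tin_blue_mid (a point): Full blue paint tin with blue lid, 50 mm in diameter, 48 mm tall, upright, about 0.2 kg, low centre of mass; this point is on its axis half-way up (24 mm above its base), z up along the axis. May be absent.
- tin_red_mid (a point): Full red paint tin with red lid, 50 mm in diameter, 48 mm tall, upright, about 0.2 kg, low centre of mass; this point is on its axis half-way up (24 mm above its base), z up along the axis. May be absent.
- tin_yellow_mid (a point): Full yellow paint tin with yellow lid, 50 mm in diameter, 48 mm tall, upright, about 0.2 kg, low centre of mass; this point is on its axis half-way up (24 mm above its base), z up along the axis. May be absent.
- used_a_mid (a point): Used white tin with black lid, starting in the bay, 50 mm in diameter, 48 mm tall, upright, about 0.2 kg, low centre of mass; this point is on its axis half-way up (24 mm above its base), z up along the axis. May be absent.
- used_b_mid (a point): Second used white tin with black lid, starting in the bay, 50 mm in diameter, 48 mm tall, upright, about 0.2 kg, low centre of mass; this point is on its axis half-way up (24 mm above its base), z up along the axis. May be absent.
- bay: Fixed bay of aluminium rails, 12 mm thick, 14 mm high. Origin: table height, centre of the bay. x runs along the disc row, away from the robot; y out of the open side, to the robot's left. Rail centre lines: back y = -61 mm (x -115 to 115), ends x = -109 mm (y -67 to 43) and x = 109 mm (y -67 to 29). The bar shuts the side at y = +55 mm.
- bar (a joint): Angle of the swing bar, rad: 0 shut, parallel to the bay's x axis; grows to 1.57 as the free end swings out towards the bay's +y, clockwise seen from above. No spring: friction (0.25 N m, so 1 N at the free end) holds it where it is left. It starts shut or slightly ajar (up to 0.2).
- bar_pivot (a point): Pivot of the swing bar, at its end farther from the robot: bay x = +110 mm, y = +55 mm, 9 mm above the table.
- bar_end (a point): Free end of the wooden swing bar: middle of its end face, 9 mm above the table. The bar is 275 mm long from the pivot, 16 mm thick, top 16 mm and underside 2 mm above the table. When shut, its last 50 mm stick out past the near end rail, where a finger has room on either side to push it open or shut.
- mat: Thin flat dark rubber mat lying on the table, 100 mm (its x) by 200 mm (its y), for tins to be washed; origin at its middle. No edge to slide over.
- disc_blue: Blue disc marked on the table inside the bay, 66 mm in diameter, flat; origin at its centre. The three discs stand in a row 70 mm apart, in any order.
- disc_red: Red disc, like the blue one.
- disc_yellow: Yellow disc, like the blue one.
- tape: Bystander: roll of masking tape lying flat, 60 mm in diameter, 20 mm high; origin at the centre of its underside.
- cup: Bystander: clear plastic cup upside down, 62 mm in diameter at the table, 75 mm high; origin at the centre of its underside.
- knife: Bystander: palette knife lying flat, 200 mm long, along its x, near the robot.
- brush: Bystander: brush lying flat, 180 mm long, along its x, left of the coloured tins.
- squeeze_green: Bystander: green squeeze bottle, 52 mm in diameter, 130 mm tall, to the right of the bay; origin under its base.
- squeeze_orange: Bystander: orange squeeze bottle, same size.
- jar: Bystander: glass jar, 72 mm in diameter, 80 mm tall; origin under its base.
There are look-alikes about, which are no part of the job. What is shaped like the part that bears tin_blue_mid but green is not meant.

How it is judged (in metres and radians):
On the way, in this order (a step that is already met when the one before it is completed fails the run):
1. the swing bar is pushed wide open (past about 1 rad) (value of joint bar above 1 rad), for 0.2 s.
2. with the bar still open, every used tin stands on the mat and every coloured tin on its own disc (horizontal distance between tin_blue_mid and disc_blue below 0.014 m and horizontal distance between tin_red_mid and disc_red below 0.014 m and horizontal distance between tin_yellow_mid and disc_yellow below 0.014 m and x of used_a_mid in the frame of mat between -0.035 and 0.035 m and y of used_a_mid in the frame of mat between -0.085 and 0.085 m and x of used_b_mid in the frame of mat between -0.035 and 0.035 m and y of used_b_mid in the frame of mat between -0.085 and 0.085 m and value of joint bar above 0.3 rad), for 0.2 s.
3. the swing bar is pushed fully shut (value of joint bar below 0.06 rad), for 0.2 s.
At the end, for the whole second after the job is handed in: Every coloured tin present stands upright with its axis within 14 mm of the centre of the disc of its colour; every used tin stands on the mat (its axis within 35 mm of the mat's middle along x and 85 mm along y); the bar is shut (below 0.06 rad); all is at rest (horizontal distance between tin_blue_mid and disc_blue below 0.014 m and horizontal distance between tin_red_mid and disc_red below 0.014 m and horizontal distance between tin_yellow_mid and disc_yellow below 0.014 m and x of used_a_mid in the frame of mat between -0.035 and 0.035 m and y of used_a_mid in the frame of mat between -0.085 and 0.085 m and x of used_b_mid in the frame of mat between -0.035 and 0.035 m and y of used_b_mid in the frame of mat between -0.085 and 0.085 m and linear speed of each of tin_blue, tin_red, tin_yellow, used_a, used_b below 0.02 m/s and angle between each of tin_blue_mid, tin_red_mid, tin_yellow_mid, used_a_mid, used_b_mid's own z axis and vertical below 0.1 rad and value of joint bar below 0.06 rad); the robot touches nothing.
It fails at once if a tin is lifted off the table (more than 12 mm) (height (world z) of any of tin_blue_mid, tin_red_mid, tin_yellow_mid, used_a_mid, used_b_mid above 0.036 m).
It fails at once if a tin is tipped (more than 0.5 rad) (angle between any of tin_blue_mid, tin_red_mid, tin_yellow_mid, used_a_mid, used_b_mid's own z axis and vertical above 0.5 rad).
It fails at once if a bystander is moved more than 30 mm (distance of any of tape, cup, knife, brush, squeeze_green, squeeze_orange, jar from where it was at the start of the episode above 0.03 m).
Of tin_blue, tin_red, tin_yellow only 2 to 3 are there at a start; the rules pass over those that are not, and their reading is None.
Of used_a, used_b only 1 to 2 are there at a start; the rules pass over those that are not, and their reading is None.
At some moment in a run one of tin_blue, tin_red, tin_yellow, used_a, used_b may be knocked a few centimetres aside while the robot is not near it.
Once in a run the grip may slacken for a moment while it holds something.
It also fails if it takes over 210 s, if anything falls off the work surface, if the arm or the gripper's body presses on something with over 40 N, if the wrist force passes 120 N, or if a joint passes its speed limit or range.

ROBOT

A 7-joint arm with a two-finger parallel gripper is mounted at the origin on the work surface. World frame = base frame: x ahead of the robot, y to its left, z up, the work surface at z = 0. Lengths are in m, angles in degrees, forces in N, time in s.
With the tool pointing down it reaches from about 0.425 to 0.825 m from the base axis. Payload 3.6 kg.
Tool frame: the origin (TCP) lies between the finger pads; the fingertips stand 25 mm ahead of it and the grasp point (between the pads) lies 6 mm ahead of it (bot.finger_overhang is the distance from the TCP to the fingertips, in m); z points along the fingers, y is the direction in which the jaws open and shut (so a half turn about z gives the same grasp; the last joint's range is limited). The gripper opens to 93 mm and grips with 3 to 60 N. Pads are 15 mm wide; open, the fingers measure 128 mm over their backs; the gripper's body (75 mm by 188 mm) begins 65 mm behind the grasp point.
Start: joints at [-66.778, 35.231, -0.722, 81.555, 0.464, 63.22, -2.315], TCP at [0.272, 0.59, 0.244] pointing down, gripper open.
Joint ranges: [-178.69, 178.69], [-17.37, 117.87], [-77.05, 75.6], [15.02, 138.74], [-78.02, 258.01], [0.78, 113.62], [-162.83, 162.83]. Speed limits (degrees/s): [159.86, 159.86, 180, 180, 180, 180, 180].

INTERFACE

Orientations are given as a 3x3 rotation matrix whose columns are the frame's x, y, z axes.
In Python, from workcell import bot, optics, ticket gives the robot as it stands. The module is installed in compiled form; this text tells all that it offers.
- The arm moves only by the tool move_arm, never from a script. Its argument "deltas" is a list that holds one entry, the list of rows, each a list of 7 numbers: the closure in counts, from 0 (fully open) to 255 (shut), then the shift along the tool's x, y, z in m, then the turn, a rotation vector about the tool's x, y, z in degrees. In form: [[[gripper, x, y, z, rx, ry, rz], ...]]. A call has 1 to 10 rows; each row shifts and turns the pose as measured when the row begins, along the tool's axes as they then stand; what a row does not reach is not made up. A row lasts 1/10 s, in which the tool goes at most 50 mm and 8.59 degrees, less where a joint would pass 70% of its speed; a pose out of reach is approached as far as the arm can. A call with a gripper value outside its range is refused whole. The fingers move at their own pace and stop on an object; "newtons" is the grip in N (left out, the last holds). Time passes only in rows, so rows that do not move let the fingers close. It gives the time, the measured TCP pose, the force and the opening at its end, in the units of the state.
- bot.sense(): the state, without advancing time (a new reading comes with each control period).
- optics.snapshot(name): name is "scene" or "top" or "wrist"; returns a dict with "pixels" (400x640x3 uint8, blue, green, red), "fx", "fy", "cx", "cy" (pixels), "k1" (the pictures are not rectified: a ray, as slopes to the right and down, at radius r is drawn at 1 + k1 r^2 times it, then the intrinsics apply), "rvec" (rotation vector, rad) and "tvec" (3), from world to camera coordinates, as OpenCV has them. Camera axes: x right, y down, z forward; pixel columns grow to the right and rows downward; lengths in m; the calibration is good to about 2 mm. A picture is of the moment at which its call begins. There is no depth.
- ticket.sign_off(): hands the job in, once; it reports no verdict.
Trained networks look in the newest picture that a camera, given by its name, has taken for a name from the list of things; names that differ only in an ending like _2 or _b are one class to them, and where a whole thing is asked for, a point or a joint stands for the part that bears it (a point fixed in the world has none). Each returns a list of dicts, best first, with "confidence" (0 to 1); they miss things now and then, are a little off and sometimes report something else, mostly with a low value. They report only what shows in the picture. A call takes as long as a camera call. They do not tell look-alikes from the thing itself.
- optics.spot_in(thing, camera): "centre" ([row, column] in pixels, amid what is visible of it).
- optics.pinpoint(thing, camera): "centre" ([row, column] in pixels: a listed point, or the origin of a listed thing).
The state is a dict: "clock": time; "joint_pos": joint angles; "dq": joint speeds; "tau": joint torques, N m; "position": TCP position; "ee_rot": TCP orientation; "ft_force": force on the tool from outside, world axes, zero at the start; "moment": the same for the moment, N m; "grip_width": finger opening in m.
Only numpy, scipy, OpenCV 4.12 (cv2) and the standard library are available. Lean on these libraries where they do the work, as an engineer would, in place of code of your own. Each camera call takes 0.05 s, during which the arm holds its last target.

## Working session

There is one attempt and no reset: what is moved stays moved. The work goes in short steps, Python scripts to look and compute and a tool call to move; the robot and the scene stay as the last step left them, time stands still between calls to the robot, and variables do not carry over. Pictures are saved under pics/ and viewed, and the job is handed in when it is done.

Besides the shell and the picture viewer there is one more tool, called after ">>>" as name([rows], argument=value, ...), one row to a line, values as JSON. move_arm: Moves the arm, as the interface text tells. Its arguments: {"type":"object","properties":{"deltas":{"type":"array","items":{"type":"array","items":{"type":"array","items":{"type":"number"}}}},"newtons":{"type":"number"}},"required":["deltas"]}

```bash
mkdir -p pics
python3 - <<'E'
from workcell import bot, optics, ticket
import cv2
s=bot.sense()
for k,v in s.items(): print(k,v)
for n in ["scene","top","wrist"]:
    p=optics.snapshot(n); cv2.imwrite(f"pics/{n}0.png",p["pixels"])
    print(n,{k:v for k,v in p.items() if k!="pixels"})
E
```

```text
clock 0.0
joint_pos [-66.77694138  35.28869288  -0.72518451  81.64047893   0.46455051
  63.21860714  -2.31545164]
dq [ 0.04275123 -0.00076582 -0.05376721  0.04862644 -0.01493574  0.10105789
 -0.06962999]
tau [-2.34367562e-04 -4.58924890e+01  2.08611223e-01 -1.65750933e+01
 -6.11473597e-02  2.03853368e-02  2.26536581e-04]
position [0.27171059 0.5896897  0.24249216]
ee_rot [[-9.08244078e-01  4.18439496e-01 -1.04064330e-03]
 [ 4.18440789e-01  9.08241153e-01 -2.30523138e-03]
 [-1.94447882e-05 -2.52916035e-03 -9.99996801e-01]]
ft_force [-0.49276106 -0.0447539   0.92807501]
moment [ 0.02416972 -0.02840331 -0.0432618 ]
grip_width 0.09303079795430036
scene {'fx': 471.43825160345835, 'fy': 471.43825160345835, 'cx': 314.11544474361824, 'cy': 198.57323018050036, 'k1': 0.023491973386697687, 'rvec': array([ 2.39353733,  0.63313819, -0.24179788]), 'tvec': array([-0.42002439, -0.15918225,  1.51871779])}
top {'fx': 502.7370195914643, 'fy': 502.7370195914643, 'cx': 322.4362866364113, 'cy': 202.83600510843866, 'k1': 0.03929433128431234, 'rvec': array([ 2.16929145, -2.20545174,  0.04516684]), 'tvec': array([0.00711007, 0.51137253, 1.62766572])}
wrist {'fx': 346.6650099811375, 'fy': 346.6650099811375, 'cx': 318.15757646895463, 'cy': 199.2060726767199, 'k1': -0.032814075746764225, 'rvec': array([-2.42537571, -1.55487376, -0.23020388]), 'tvec': array([-0.64845179, -0.03543519,  0.39111764])}
```

View pics/scene0.png

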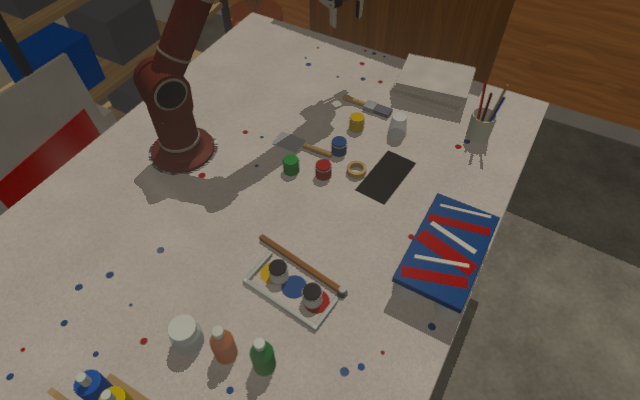

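View pics/top0.png

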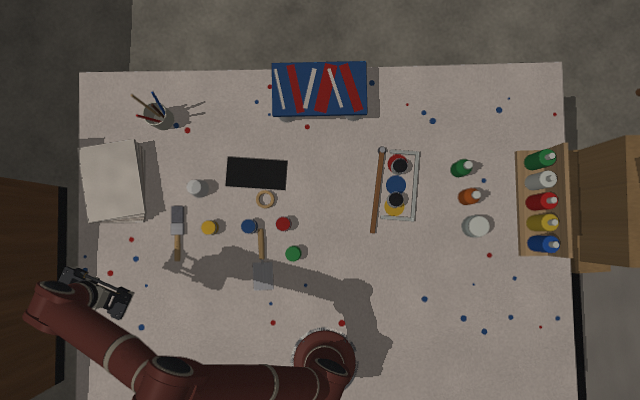

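```bash
cat > h.py <<'E'
from workcell import bot, optics, ticket
import numpy as np, cv2
def cam(p):
    R=cv2.Rodrigues(np.array(p["rvec"]))[0]; return R,np.array(p["tvec"])
def pix2w(p,rc,z):
    R,t=cam(p)
    d=np.array([(rc[1]-p["cx"])/p["fx"],(rc[0]-p["cy"])/p["fy"]]); u=d.copy()
    for _ in range(20): u=d/(1+p["k1"]*(u@u))
    ray=R.T@np.array([u[0],u[1],1]); o=-R.T@t
    return o+ray*(z-o[2])/ray[2]
def w2pix(p,w):
    R,t=cam(p); c=R@np.array(w)+t; u=c[:2]/c[2]; u=u*(1+p["k1"]*(u@u))
    return np.array([u[1]*p["fy"]+p["cy"],u[0]*p["fx"]+p["cx"]])
Z=dict(tin_blue_mid=.024,tin_red_mid=.024,tin_yellow_mid=.024,used_a_mid=.024,used_b_mid=.024,bar_end=.009,bar_pivot=.009)
def look(c,things,thr=.3):
    p=optics.snapshot(c)
    for th in things:
        for r in optics.pinpoint(th,c)[:4]:
            if r["confidence"]>thr: print(c,th,round(r["confidence"],2),np.round(r["centre"]),np.round(pix2w(p,r["centre"],Z.get(th,0)),4)[:2])
    return p
E
python3 - <<'E'
from h import *
T="tin_blue_mid tin_red_mid tin_yellow_mid used_a_mid bar_end bar_pivot bay mat disc_blue disc_red disc_yellow tape cup knife brush squeeze_green squeeze_orange jar".split()
for c in ["top","scene"]: look(c,T)
E
```

```text
top tin_blue_mid 0.8 [229. 246.] [0.4305 0.2469]
top tin_blue_mid 0.71 [255. 293.] [0.3429 0.0953]
top tin_red_mid 0.7 [226. 285.] [0.4371 0.122 ]
top tin_red_mid 0.53 [171. 455.] [ 0.6077 -0.4333]
top tin_yellow_mid 0.79 [230. 208.] [0.429  0.3712]
top used_a_mid 0.74 [168. 396.] [ 0.6204 -0.2422]
top bar_end 0.81 [235. 375.] [ 0.4046 -0.1695]
top bar_end 0.71 [196. 464.] [ 0.5255 -0.464 ]
top bar_pivot 0.84 [147. 380.] [ 0.6926 -0.1938]
top mat 0.95 [170. 254.] [0.6264 0.2241]
top mat 0.57 [259. 265.] [0.3315 0.1912]
top disc_blue 0.59 [185. 396.] [ 0.5662 -0.2435]
top disc_blue 0.52 [204. 397.] [ 0.5039 -0.2469]
top disc_red 0.65 [149. 378.] [ 0.6876 -0.186 ]
top disc_red 0.52 [166. 394.] [ 0.6288 -0.24  ]
top disc_yellow 0.54 [204. 396.] [ 0.5036 -0.2426]
top disc_yellow 0.39 [237. 373.] [ 0.3977 -0.1636]
top tape 0.6 [202. 267.] [0.5164 0.1809]
top cup 0.77 [189. 202.] [0.566 0.395]
top cup 0.35 [258. 260.] [0.3347 0.2056]
top knife 0.58 [259. 262.] [0.332  0.2014]
top brush 0.94 [230. 179.] [0.4308 0.4702]
top squeeze_green 0.5 [227. 247.] [0.4361 0.2475]
top squeeze_orange 0.7
[... 502 characters left out ...]
] [ 0.4033 -0.161 ]
scene bar_pivot 0.91 [290. 339.] [ 0.6734 -0.2035]
scene mat 0.65 [177. 384.] [0.6122 0.2057]
scene disc_red 0.57 [301. 316.] [ 0.6364 -0.2533]
scene disc_red 0.38 [148. 306.] [0.3411 0.1978]
scene disc_red 0.36 [166. 322.] [0.4246 0.1502]
scene disc_yellow 0.54 [120. 356.] [0.4218 0.3933]
scene disc_yellow 0.45 [273. 273.] [ 0.4998 -0.2411]
scene tape 0.74 [171. 352.] [0.5145 0.1784]
scene knife 0.67 [149. 306.] [0.342  0.1931]
scene brush 0.94 [110. 362.] [0.4168 0.4522]
scene brush 0.57 [295. 313.] [ 0.6227 -0.244 ]
scene squeeze_green 0.96 [364. 263.] [ 0.6096 -0.4509]
scene squeeze_orange 0.97 [360. 228.] [ 0.5323 -0.4818]
scene jar 0.98 [342. 190.] [ 0.4295 -0.4912]
```

Run:
```python
from h import *
p=optics.snapshot("top"); im=p["pixels"]
a=cv2.resize(im[135:240,360:430],None,fx=5.6,fy=5.6,interpolation=cv2.INTER_CUBIC); cv2.imwrite("pics/bay1.png",a)
a=cv2.resize(im[150:295,165:310],None,fx=4.1,fy=4.1,interpolation=cv2.INTER_CUBIC); cv2.imwrite("pics/tins1.png",a)
```

```text
(no output)
```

View pics/bay1.png

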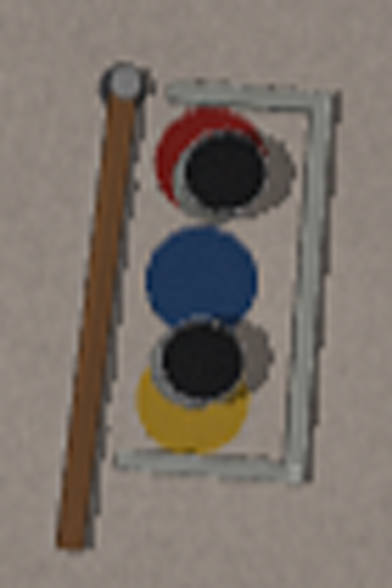

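View pics/tins1.png

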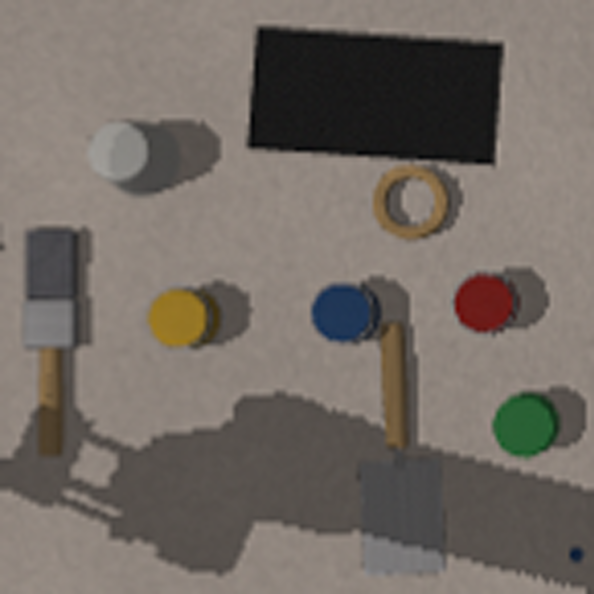

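Run:
```python
from h import *
p=optics.snapshot("top")
def A(x,y,z): return pix2w(p,[135+(y+.5)/5.6-.5,360+(x+.5)/5.6-.5],z)[:2]
def B(x,y,z): return pix2w(p,[150+(y+.5)/4.1-.5,165+(x+.5)/4.1-.5],z)[:2]
for n,x,y,z in [("red",210,162,0),("blue",202,281,0),("yel",192,398,0),("pivot",125,82,.022),("barend",75,546,.012),("usedfar lid",225,171,.048),("usednear lid",203,361,.048),("railBR",320,97,.014),("railNR",298,480,.014),("railNL",116,460,.014),("railFL",170,92,.014)]: print(n,np.round(A(x,y,z),4))
for n,x,y,z in [("matTL",258,27,0),("matTR",503,43,0),("matBR",494,164,0),("matBL",248,147,0),("tape",411,202,.02),("cup",118,152,.075),("brush top",52,228,.01),("brush bot",50,455,.01),("yellow",179,318,.048),("blue",343,313,.048),("red",484,303,.048),("green",526,425,.048),("knife tip",391,322,.01),("knife neck",397,446,.01),("blade end",403,573,0)]: print(n,np.round(B(x,y,z),4))
```

```text
red [ 0.6378 -0.2494]
blue [ 0.5676 -0.243 ]
yel [ 0.4989 -0.2355]
pivot [ 0.6827 -0.1981]
barend [ 0.4135 -0.1642]
usedfar lid [ 0.6262 -0.2512]
usednear lid [ 0.5177 -0.2361]
railBR [ 0.6729 -0.3123]
railNR [ 0.4497 -0.2938]
railNL [ 0.463  -0.1889]
railFL [ 0.6776 -0.2251]
matTL [0.6722 0.3106]
matTR [0.6558 0.1128]
matBR [0.5579 0.1213]
matBL [0.575  0.3194]
tape [0.5271 0.1859]
cup [0.5659 0.4037]
brush top [0.5118 0.474 ]
brush bot [0.3315 0.4755]
yellow [0.4379 0.3639]
blue [0.4396 0.2362]
red [0.4456 0.1262]
green [0.3505 0.0947]
knife tip [0.4322 0.2041]
knife neck [0.3338 0.2002]
blade end [0.2328 0.1976]
```

```bash
cat > plan.py <<'E'
from h import *
from scipy.spatial.transform import Rotation as Ro
import sys,json
# usage: plan.py x,y,z,yaw[,step] ...  yaw= angle of jaw axis (tool y) in world deg (tool straight down); prints rows
def plan(wps,g,step=.045,astep=8):
    s=bot.sense(); P=np.array(s["position"]);R=np.array(s["ee_rot"]); rows=[]
    for w in wps:
        T=np.array(w[:3]); st=w[4] if len(w)>4 else step
        a=np.radians(w[3]); y=np.array([np.cos(a),np.sin(a),0]); z=np.array([0,0,-1.]); Rt=np.c_[np.cross(y,z),y,z]
        y2=-y; Rt2=np.c_[np.cross(y2,z),y2,z]
        cand=[Rt]
        rv=min([Ro.from_matrix(R.T@c).as_rotvec() for c in cand],key=np.linalg.norm)
        n=int(max(np.ceil(np.linalg.norm(T-P)/st-1e-6),np.ceil(np.degrees(np.linalg.norm(rv))/astep-1e-6),1))
        for i in range(n):
            Rn=R@Ro.from_rotvec(rv/n).as_matrix()
            d=R.T@((T-P)/n)
            rows.append([g]+[round(float(v),3) for v in d]+[round(float(v),1) for v in np.degrees(rv/n)])
            R=Rn
        P=T;R=Rt
    print("at",np.round(s["position"],4),"yaw",round(np.degrees(np.arctan2(s["ee_rot"][1][1],s["ee_rot"][0][1])),1),"t",s["clock"],"F",np.round(s["ft_force"],1),"w",round(s["grip_width"],4))
    for i in range(0,len(rows),10): print(json.dumps([rows[i:i+10]]))
if __name__=="__main__":
    plan([[float(v) for v in a.split(",")] for a in sys.argv[2:]],int(sys.argv[1]))
E
python3 plan.py 255 .53,.3,.24,84.3 .48,-.05,.2,84.3 .43,-.217,.12,84.3
```

```text
at [0.272  0.5903 0.2436] yaw 65.3 t 2.15 F [-0.3  0.1  0.4] w 0.093
[[[255, -0.04, -0.017, 0.0, -0.0, -0.0, -2.1], [255, -0.039, -0.019, 0.0, -0.0, -0.0, -2.1], [255, -0.038, -0.02, 0.0, -0.0, -0.0, -2.1], [255, -0.037, -0.022, 0.0, -0.0, -0.0, -2.1], [255, -0.037, -0.023, 0.0, -0.0, -0.0, -2.1], [255, -0.036, -0.024, 0.0, -0.0, -0.0, -2.1], [255, -0.035, -0.026, 0.0, -0.0, -0.0, -2.1], [255, -0.034, -0.027, 0.0, -0.0, -0.0, -2.1], [255, -0.033, -0.028, 0.0, -0.0, -0.0, -2.1], [255, 0.002, -0.044, 0.005, 0.0, 0.0, 0.0]]]
[[[255, 0.002, -0.044, 0.005, 0.0, 0.0, 0.0], [255, 0.002, -0.044, 0.005, 0.0, 0.0, 0.0], [255, 0.002, -0.044, 0.005, 0.0, 0.0, 0.0], [255, 0.002, -0.044, 0.005, 0.0, 0.0, 0.0], [255, 0.002, -0.044, 0.005, 0.0, 0.0, 0.0], [255, 0.002, -0.044, 0.005, 0.0, 0.0, 0.0], [255, 0.002, -0.044, 0.005, 0.0, 0.0, 0.0], [255, 0.007, -0.034, 0.016, 0.0, 0.0, 0.0], [255, 0.007, -0.034, 0.016, 0.0, 0.0, 0.0], [255, 0.007, -0.034, 0.016, 0.0, 0.0, 0.0]]]
[[[255, 0.007, -0.034, 0.016, 0.0, 0.0, 0.0], [255, 0.007, -0.034, 0.016, 0.0, 0.0, 0.0]]]
```

>>> move_arm([
  [[255,-0.04,-0.017,0,0,0,-2.1],[255,-0.039,-0.019,0,0,0,-2.1],[255,-0.038,-0.02,0,0,0,-2.1],[255,-0.037,-0.022,0,0,0,-2.1],[255,-0.037,-0.023,0,0,0,-2.1],[255,-0.036,-0.024,0,0,0,-2.1],[255,-0.035,-0.026,0,0,0,-2.1],[255,-0.034,-0.027,0,0,0,-2.1],[255,-0.033,-0.028,0,0,0,-2.1],[255,0.002,-0.044,0,0,0,0]],
], newtons=15)

```text
clock: 3.15
position: [0.5356, 0.256, 0.2408]
ee_rot: [[-0.998, 0.07, 0.001], [0.07, 0.997, 0.009], [-0.0, 0.009, -1.0]]
ft_force: [0.3, -0.3, -0.1]
grip_width: 0.0176
```

```bash
python3 plan.py 255  .48,-.05,.2,84.3 .43,-.217,.12,84.3
```

```text
at [0.5356 0.256  0.2408] yaw 86.0 t 3.15 F [ 0.3 -0.3 -0.1] w 0.0176
[[[255, 0.005, -0.044, 0.005, 0.1, 0.0, 0.2], [255, 0.005, -0.044, 0.006, 0.1, 0.0, 0.2], [255, 0.004, -0.044, 0.006, 0.1, 0.0, 0.2], [255, 0.004, -0.044, 0.006, 0.1, 0.0, 0.2], [255, 0.004, -0.044, 0.006, 0.1, 0.0, 0.2], [255, 0.004, -0.044, 0.006, 0.1, 0.0, 0.2], [255, 0.004, -0.044, 0.006, 0.1, 0.0, 0.2], [255, 0.007, -0.034, 0.016, 0.0, 0.0, 0.0], [255, 0.007, -0.034, 0.016, 0.0, 0.0, 0.0], [255, 0.007, -0.034, 0.016, 0.0, 0.0, 0.0]]]
[[[255, 0.007, -0.034, 0.016, 0.0, 0.0, 0.0], [255, 0.007, -0.034, 0.016, 0.0, 0.0, 0.0]]]
```

Tracking is good. Continue.

>>> move_arm([
  [[255,0.005,-0.044,0.006,0.1,0,0.2],[255,0.005,-0.044,0.006,0.1,0,0.2],[255,0.004,-0.044,0.006,0.1,0,0.2],[255,0.004,-0.044,0.006,0.1,0,0.2],[255,0.004,-0.044,0.006,0.1,0,0.2],[255,0.004,-0.044,0.006,0,0,0.2],[255,0.004,-0.044,0.006,0,0,0.2],[255,0.007,-0.04,0.016,0,0,0],[255,0.007,-0.04,0.016,0,0,0],[255,0.007,-0.04,0.016,0,0,0]],
])

```text
clock: 4.15
position: [0.45, -0.1845, 0.1508]
ee_rot: [[-0.995, 0.099, 0.018], [0.099, 0.995, -0.002], [-0.018, -0.001, -1.0]]
ft_force: [0.8, 0.6, -0.1]
grip_width: 0.0005
```

```bash
python3 plan.py 255  .43,-.217,.12,84.3 .43,-.217,.032,84.3
python3 - <<'E'
from h import *
p=optics.snapshot("wrist"); cv2.imwrite("pics/w1.png",p["pixels"])
E
```

```text
at [ 0.45   -0.1845  0.1508] yaw 84.3 t 4.15 F [ 0.8  0.6 -0.1] w 0.0005
[[[255, 0.009, -0.017, 0.015, -0.0, 0.5, 0.0], [255, 0.008, -0.017, 0.015, -0.0, 0.5, 0.0], [255, 0.0, 0.0, 0.044, 0.0, 0.0, 0.0], [255, 0.0, 0.0, 0.044, 0.0, 0.0, 0.0]]]
```

View pics/w1.png

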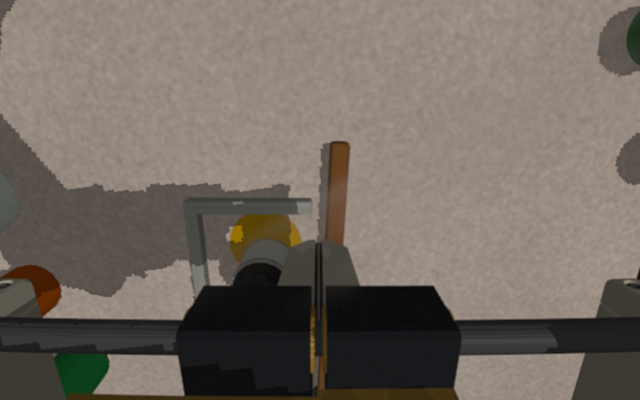

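>>> move_arm([
  [[255,0.009,-0.017,0.015,0,0.5,0],[255,0.008,-0.017,0.015,0,0.5,0],[255,0.003,0,0.03,0,0,0],[255,0,0,0.03,0,0,0],[255,0,0,0.02,0,0,0]],
])

```text
clock: 4.7
position: [0.423, -0.2339, 0.0381]
ee_rot: [[-0.992, 0.123, 0.003], [0.123, 0.992, -0.012], [-0.004, -0.012, -1.0]]
ft_force: [-0.1, 1.3, 0.5]
grip_width: 0.001
```

```bash
cat > arc.py <<'E'
# push arc: finger behind bar at radius r from pivot
from plan import *
import sys
C=np.array([.568,-.2427]);ex=np.array([.995,-.0995]);ey=np.array([.0995,.995])
piv=C+.110*ex+.055*ey
def pt(th,r,side,extra=0):
    u=-np.cos(th)*ex+np.sin(th)*ey; n=np.sin(th)*ex+np.cos(th)*ey # n = opening direction
    sup=.0075*abs(np.sin(th))+.0175*abs(np.cos(th)) + .008
    return piv+r*u-side*n*(sup+extra)
if __name__=="__main__":
    a0,a1,n,r,side=map(float,sys.argv[1:6]); 
    plan([[*pt(t,r,side),.032,84.3] for t in np.linspace(a0,a1,int(n))],255)
E
python3 arc.py 0.05 1.5 14 .245 1
```

```text
at [ 0.423  -0.2339  0.0381] yaw 82.9 t 4.7 F [-0.1  1.3  0.5] w 0.001
[[[255, -0.004, 0.024, 0.003, -0.3, 0.1, -0.7], [255, -0.004, 0.024, 0.003, -0.3, 0.1, -0.7], [255, 0.0, 0.027, 0.0, 0.0, 0.0, 0.0], [255, -0.003, 0.027, 0.0, 0.0, 0.0, 0.0], [255, -0.006, 0.027, 0.0, 0.0, 0.0, 0.0], [255, -0.009, 0.026, 0.0, 0.0, 0.0, 0.0], [255, -0.012, 0.025, 0.0, 0.0, 0.0, 0.0], [255, -0.015, 0.024, 0.0, 0.0, 0.0, 0.0], [255, -0.018, 0.022, 0.0, 0.0, 0.0, 0.0], [255, -0.02, 0.02, 0.0, 0.0, 0.0, 0.0]]]
[[[255, -0.023, 0.018, 0.0, 0.0, 0.0, 0.0], [255, -0.025, 0.015, 0.0, 0.0, 0.0, 0.0], [255, -0.026, 0.012, 0.0, 0.0, 0.0, 0.0], [255, -0.028, 0.009, 0.0, 0.0, 0.0, 0.0], [255, -0.029, 0.006, 0.0, 0.0, 0.0, 0.0]]]
```

>>> move_arm([
  [[255,-0.004,0.02,0.003,-0.3,0,-0.7],[255,-0.004,0.02,0.003,-0.3,0,-0.7],[255,0,0.025,0,0,0,0],[255,-0.003,0.027,0,0,0,0],[255,-0.006,0.027,0,0,0,0],[255,-0.009,0.026,0,0,0,0],[255,-0.012,0.025,0,0,0,0],[255,-0.015,0.024,0,0,0,0],[255,-0.018,0.022,0,0,0,0],[255,-0.02,0.02,0,0,0,0]],
])

```text
clock: 5.7
position: [0.5405, -0.0121, 0.0285]
ee_rot: [[-0.993, 0.116, -0.003], [0.116, 0.993, -0.012], [0.002, -0.013, -1.0]]
ft_force: [-1.2, -2.2, -0.3]
grip_width: 0.0008
```

```bash
python3 arc.py 1.0 1.5 5 .245 1;  python3 - <<'E'
from h import *
p=optics.snapshot("top"); cv2.imwrite("pics/t2.png",p["pixels"])
E
```

```text
at [ 0.5405 -0.0121  0.0285] yaw 83.3 t 5.7 F [-1.2 -2.2 -0.3] w 0.0008
[[[255, -0.008, 0.022, -0.004, -0.7, -0.1, -1.0], [255, -0.027, 0.018, 0.0, 0.0, 0.0, 0.0], [255, -0.029, 0.015, 0.0, 0.0, 0.0, 0.0], [255, -0.031, 0.011, 0.0, 0.0, 0.0, 0.0], [255, -0.032, 0.007, 0.0, 0.0, 0.0, 0.0]]]
```

View pics/t2.png

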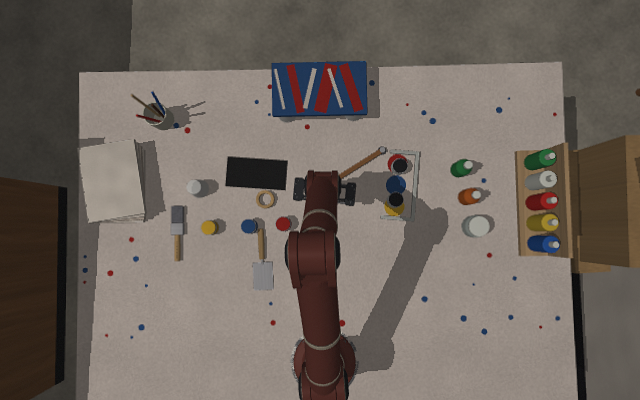

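>>> move_arm([
  [[255,-0.01,0.02,-0.003,-0.5,0,-0.5],[255,-0.027,0.018,0,0,0,0],[255,-0.029,0.015,0,0,0,0],[255,-0.031,0.011,0,0,0,0],[255,-0.03,0.005,0,0,0,0],[255,0,0,0,0,0,0],[255,0,0,0,0,0,0]],
])

```text
clock: 6.45
position: [0.6776, 0.0484, 0.0303]
ee_rot: [[-0.995, 0.101, -0.007], [0.101, 0.995, -0.004], [0.007, -0.005, -1.0]]
ft_force: [-1.2, 0.7, -0.1]
grip_width: 0.0007
```

```bash
python3 - <<'E'
from h import *
p=look("top",["bar_end","used_a_mid"]); cv2.imwrite("pics/t3.png",p["pixels"])
E
python3 plan.py 110 .62,-.03,.15,84.3 .6262,-.2512,.11,84.3
```

```text
top used_a_mid 0.62 [166. 400.] [ 0.6267 -0.2553]
top used_a_mid 0.6 [258. 263.] [0.3345 0.1946]
top used_a_mid 0.55 [228. 248.] [0.4346 0.242 ]
at [0.6772 0.0481 0.0307] yaw 84.2 t 6.6 F [ 1.1 -0.2 -1. ] w 0.0007
[[[110, 0.012, -0.021, -0.03, -0.1, -0.1, -0.0], [110, 0.012, -0.021, -0.03, -0.1, -0.1, -0.0], [110, 0.012, -0.021, -0.03, -0.1, -0.1, -0.0], [110, 0.012, -0.021, -0.03, -0.1, -0.1, -0.0], [110, -0.006, -0.044, 0.008, 0.0, 0.0, 0.0], [110, -0.006, -0.044, 0.008, 0.0, 0.0, 0.0], [110, -0.006, -0.044, 0.008, 0.0, 0.0, 0.0], [110, -0.006, -0.044, 0.008, 0.0, 0.0, 0.0], [110, -0.006, -0.044, 0.008, 0.0, 0.0, 0.0]]]
```

View pics/t3.png

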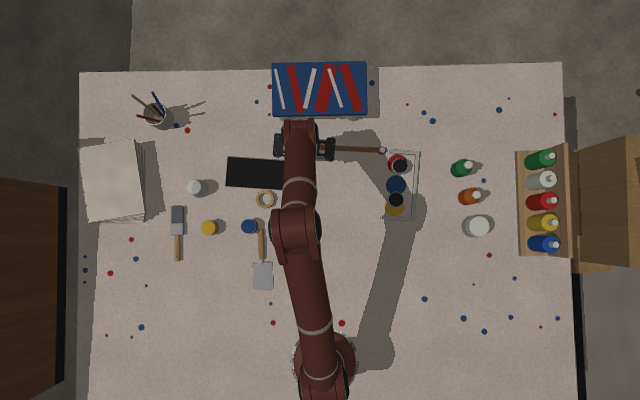

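>>> move_arm([
  [[85,0.012,-0.018,-0.03,0,0,0],[85,0.012,-0.021,-0.03,0,0,0],[85,0.012,-0.021,-0.03,0,0,0],[85,0.012,-0.021,-0.03,0,0,0],[85,-0.006,-0.044,0.005,0,0,0],[85,-0.006,-0.044,0.005,0,0,0],[85,-0.006,-0.044,0.005,0,0,0],[85,-0.006,-0.044,0.005,0,0,0],[85,-0.006,-0.044,0.005,0,0,0],[85,0,0,0,0,0,0]],
])

```text
clock: 7.6
position: [0.6173, -0.257, 0.1319]
ee_rot: [[-0.995, 0.097, -0.015], [0.097, 0.995, -0.004], [0.015, -0.005, -1.0]]
ft_force: [0.2, -1.0, 0.3]
grip_width: 0.0622
```

```bash
python3 plan.py 85 .626,-.250,.10,84.3 .626,-.250,.03,84.3,.03
python3 - <<'E'
from h import *
p=look("wrist",["used_a_mid"]); cv2.imwrite("pics/w2.png",p["pixels"])
E
```

```text
at [ 0.6173 -0.257   0.1319] yaw 84.5 t 7.6 F [ 0.2 -1.   0.3] w 0.0622
[[[85, -0.008, 0.008, 0.032, -0.3, -0.9, 0.2], [85, 0.0, 0.0, 0.023, 0.0, 0.0, 0.0], [85, 0.0, 0.0, 0.023, 0.0, 0.0, 0.0], [85, 0.0, 0.0, 0.023, 0.0, 0.0, 0.0]]]
wrist used_a_mid 0.63 [221. 323.] [ 0.6275 -0.2551]
```

View pics/w2.png

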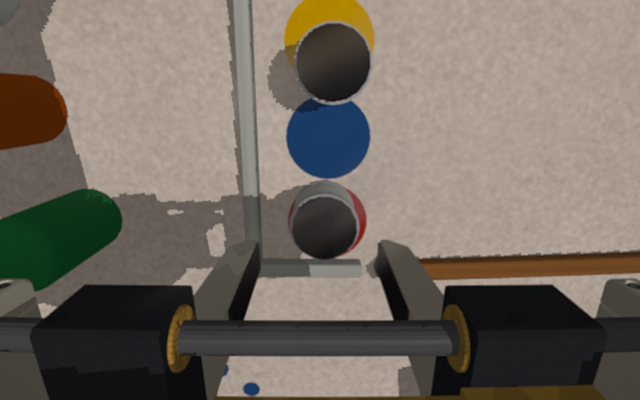

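```bash
python3 - <<'E'
from h import *
p=optics.snapshot("wrist")
for rc,z in [((228,325),.048),((62,333),.048),((137,328.5),0)]: print(pix2w(p,rc,z))
E
python3 plan.py 85 .626,-.251,.10,84.3 .626,-.251,.03,84.3,.03
```

```text
[ 0.6269886  -0.24457526  0.048     ]
[ 0.51964219 -0.23078955  0.048     ]
[ 0.56997075 -0.23608294  0.        ]
at [ 0.6206 -0.2456  0.1325] yaw 85.1 t 7.75 F [0.3 0.8 0.8] w 0.0618
[[[85, -0.006, -0.005, 0.032, 0.2, -0.8, 0.8], [85, 0.0, 0.0, 0.023, 0.0, 0.0, 0.0], [85, 0.0, 0.0, 0.023, 0.0, 0.0, 0.0], [85, 0.0, 0.0, 0.023, 0.0, 0.0, 0.0]]]
```

>>> move_arm([
  [[85,-0.004,-0.003,0.012,0,-0.8,0],[85,0,0,0,0,0,0],[85,0,0,0,0,0,0]],
])

```text
clock: 8.05
position: [0.6255, -0.2407, 0.1215]
ee_rot: [[-0.997, 0.076, 0.003], [0.076, 0.997, 0.01], [-0.002, 0.01, -1.0]]
ft_force: [0.4, 1.1, -1.0]
grip_width: 0.0618
```

```bash
cat >> h.py <<'E'
def blob(p,mask,z,minA=150):
    n,l,st,c=cv2.connectedComponentsWithStats(mask.astype(np.uint8)); out=[]
    for i in range(1,n):
        if st[i,4]>minA: out.append((st[i,4],np.round(c[i][::-1],1),np.round(pix2w(p,c[i][::-1],z)[:2],4)))
    return sorted(out,key=lambda o:-o[0])
E
python3 - <<'E'
from h import *
s=bot.sense();print(s["position"],s["clock"])
p=optics.snapshot("wrist"); cv2.imwrite("pics/w3.png",p["pixels"])
b,g,r=[p["pixels"][:,:,i].astype(int) for i in range(3)]
print(blob(p,(b>g+40)&(b>r+50),0)[:2])
print(blob(p,(r<75)&(abs(r-b)<14)&(abs(g-b)<14),.048,800)[:5])
print(bot.sense()["position"])
E
```

```text
[ 0.62548075 -0.24065184  0.12148355] 8.05
[(np.int32(1856), array([129.3, 319.8]), array([ 0.5704, -0.2346]))]
[(np.int32(55028), array([332.6, 313.2]), array([ 0.7119, -0.2506])), (np.int32(4877), array([ 45.5, 304.1]), array([ 0.5176, -0.2404]))]
[ 0.62535991 -0.24032251  0.12131225]
```

View pics/w3.png

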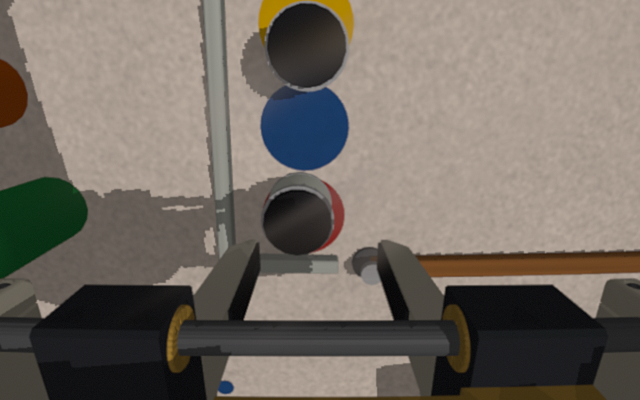

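```bash
python3 - <<'E'
from h import *
p=optics.snapshot("wrist")
cv2.imwrite("pics/w4.png",p["pixels"])
im=p["pixels"]; g=cv2.cvtColor(im,cv2.COLOR_BGR2HSV)
m=((g[:,:,0]>100)&(g[:,:,0]<130)&(g[:,:,1]>110)).astype(np.uint8); print(blob(p,m,0,400))
for rc,z in [((221,299),.048),((46,306),.048),((127,305),0)]: print(pix2w(p,rc,z))
print(bot.sense()["position"])
E
python3 plan.py 85 .626,-.2515,.10,84.3 .626,-.2515,.03,84.3,.03
```

```text
[(np.int32(5474), array([129. , 304.5]), array([ 0.569 , -0.2456]))]
[ 0.62347953 -0.2526073   0.048     ]
[ 0.51783381 -0.23903648  0.048     ]
[ 0.56761835 -0.24511355  0.        ]
[ 0.62539474 -0.24097272  0.12137785]
at [ 0.6254 -0.241   0.1214] yaw 85.6 t 8.15 F [0.6 0.  0.7] w 0.0619
[[[85, -0.001, -0.011, 0.021, 0.5, 0.1, 1.3], [85, 0.0, 0.0, 0.023, 0.0, 0.0, 0.0], [85, 0.0, 0.0, 0.023, 0.0, 0.0, 0.0], [85, 0.0, 0.0, 0.023, 0.0, 0.0, 0.0]]]
```

>>> move_arm([
  [[85,0,-0.01,0.015,0.5,0,1.3],[85,0,0,0,0,0,0],[85,0,0,0.01,0,0,0]],
])

```text
clock: 8.45
position: [0.6264, -0.2511, 0.097]
ee_rot: [[-0.995, 0.099, 0.006], [0.099, 0.995, -0.002], [-0.006, -0.001, -1.0]]
ft_force: [0.8, 0.2, 0.7]
grip_width: 0.0619
```

```bash
python3 plan.py 85 .626,-.2515,.03,84.3,.025
```

```text
at [ 0.6264 -0.2511  0.097 ] yaw 84.3 t 8.45 F [0.8 0.2 0.7] w 0.0619
[[[85, 0.0, -0.0, 0.022, -0.0, 0.1, 0.0], [85, 0.0, -0.0, 0.022, -0.0, 0.1, 0.0], [85, 0.0, -0.0, 0.022, -0.0, 0.1, 0.0]]]
```

>>> move_arm([
  [[85,0,0,0.02,0,0,0],[85,0,0,0.02,0,0,0],[85,0,0,0.018,0,0,0],[85,0,0,0.005,0,0,0],[85,0,0,0,0,0,0],[255,0,0,0,0,0,0],[255,0,0,0,0,0,0],[255,0,0,0,0,0,0],[255,0,0,0,0,0,0]],
], newtons=10)

```text
clock: 9.35
position: [0.6256, -0.2522, 0.0294]
ee_rot: [[-0.995, 0.101, 0.004], [0.101, 0.995, -0.002], [-0.004, -0.002, -1.0]]
ft_force: [-0.6, 0.2, -1.8]
grip_width: 0.0498
```

```bash
python3 plan.py 255 .61,-.05,.032,84.3,.02 .635,.2,.032,84.3,.02
```

```text
at [ 0.6256 -0.2522  0.0294] yaw 84.2 t 9.35 F [-0.6  0.2 -1.8] w 0.0498
[[[255, 0.003, 0.018, -0.0, -0.0, 0.0, -0.0], [255, 0.003, 0.018, -0.0, -0.0, 0.0, -0.0], [255, 0.003, 0.018, -0.0, -0.0, 0.0, -0.0], [255, 0.003, 0.018, -0.0, -0.0, 0.0, -0.0], [255, 0.003, 0.018, -0.0, -0.0, 0.0, -0.0], [255, 0.003, 0.018, -0.0, -0.0, 0.0, -0.0], [255, 0.003, 0.018, -0.0, -0.0, 0.0, -0.0], [255, 0.003, 0.018, -0.0, -0.0, 0.0, -0.0], [255, 0.003, 0.018, -0.0, -0.0, 0.0, -0.0], [255, 0.003, 0.018, -0.0, -0.0, 0.0, -0.0]]]
[[[255, 0.003, 0.018, -0.0, -0.0, 0.0, -0.0], [255, -0.0, 0.019, 0.0, 0.0, 0.0, 0.0], [255, -0.0, 0.019, 0.0, 0.0, 0.0, 0.0], [255, -0.0, 0.019, 0.0, 0.0, 0.0, 0.0], [255, -0.0, 0.019, 0.0, 0.0, 0.0, 0.0], [255, -0.0, 0.019, 0.0, 0.0, 0.0, 0.0], [255, -0.0, 0.019, 0.0, 0.0, 0.0, 0.0], [255, -0.0, 0.019, 0.0, 0.0, 0.0, 0.0], [255, -0.0, 0.019, 0.0, 0.0, 0.0, 0.0], [255, -0.0, 0.019, 0.0, 0.0, 0.0, 0.0]]]
[[[255, -0.0, 0.019, 0.0, 0.0, 0.0, 0.0], [255, -0.0, 0.019, 0.0, 0.0, 0.0, 0.0], [255, -0.0, 0.019, 0.0, 0.0, 0.0, 0.0], [255, -0.0, 0.019, 0.0, 0.0, 0.0, 0.0]]]
```

>>> move_arm([
  [[255,0.003,0.01,0,0,0,0],[255,0.003,0.018,0,0,0,0],[255,0.003,0.025,0,0,0,0],[255,0.003,0.025,0,0,0,0],[255,0.003,0.025,0,0,0,0],[255,0.003,0.025,0,0,0,0],[255,0.003,0.025,0,0,0,0],[255,0.003,0.025,0,0,0,0],[255,0.003,0.025,0,0,0,0],[255,0.003,0.025,0,0,0,0]],
])

```text
clock: 10.35
position: [0.6143, -0.0009, 0.03]
ee_rot: [[-0.995, 0.097, 0.002], [0.097, 0.995, 0.005], [-0.002, 0.005, -1.0]]
ft_force: [-0.9, 0.7, -2.9]
grip_width: 0.0498
```

```bash
python3 plan.py 255 .632,.27,.03,84.3,.027
```

```text
at [ 0.6143 -0.0009  0.03  ] yaw 84.4 t 10.35 F [-0.9  0.7 -2.9] w 0.0498
[[[255, 0.001, 0.025, 0.0, 0.0, 0.0, 0.0], [255, 0.001, 0.025, 0.0, 0.0, 0.0, 0.0], [255, 0.001, 0.025, 0.0, 0.0, 0.0, 0.0], [255, 0.001, 0.025, 0.0, 0.0, 0.0, 0.0], [255, 0.001, 0.025, 0.0, 0.0, 0.0, 0.0], [255, 0.001, 0.025, 0.0, 0.0, 0.0, 0.0], [255, 0.001, 0.025, 0.0, 0.0, 0.0, 0.0], [255, 0.001, 0.025, 0.0, 0.0, 0.0, 0.0], [255, 0.001, 0.025, 0.0, 0.0, 0.0, 0.0], [255, 0.001, 0.025, 0.0, 0.0, 0.0, 0.0]]]
[[[255, 0.001, 0.025, 0.0, 0.0, 0.0, 0.0]]]
```

>>> move_arm([
  [[255,0.001,0.025,0,0,0,0],[255,0.001,0.027,0,0,0,0],[255,0.001,0.027,0,0,0,0],[255,0.001,0.027,0,0,0,0],[255,0.001,0.027,0,0,0,0],[255,0.001,0.027,0,0,0,0],[255,0.001,0.027,0,0,0,0],[255,0.001,0.027,0,0,0,0],[255,0.001,0.025,0,0,0,0],[255,0,0.015,0,0,0,0]],
])

```text
clock: 11.35
position: [0.6128, 0.2892, 0.0335]
ee_rot: [[-0.997, 0.075, -0.008], [0.074, 0.997, 0.019], [0.01, 0.018, -1.0]]
ft_force: [-0.3, -0.2, -1.9]
grip_width: 0.0496
```

>>> move_arm([
  [[255,0,0.003,0,0,0,0],[255,0,0,0,0,0,0],[85,0,0,0,0,0,0],[85,0,0,0,0,0,0],[85,0,0,0,0,0,0],[85,0,0,-0.015,0,0,0],[85,0,0,-0.03,0,0,0],[85,0,0,-0.04,0,0,0],[85,0,-0.01,-0.02,0,0,0],[85,0,-0.03,-0.01,0,0,0]],
])

```text
clock: 12.35
position: [0.6101, 0.2513, 0.1555]
ee_rot: [[-0.997, 0.072, -0.008], [0.072, 0.997, 0.021], [0.009, 0.02, -1.0]]
ft_force: [0.6, -0.1, -0.2]
grip_width: 0.0619
```

```bash
python3 - <<'E'
from h import *
p=optics.snapshot("top"); cv2.imwrite("pics/t4.png",p["pixels"])
E
python3 plan.py 85 .52,-.2375,.12,84.3
```

```text
at [0.6124 0.241  0.1577] yaw 85.3 t 12.4 F [ 0.7 -4.6  0.9] w 0.0621
[[[85, 0.005, -0.044, 0.003, 0.1, -0.0, 0.1], [85, 0.005, -0.044, 0.003, 0.1, -0.0, 0.1], [85, 0.005, -0.044, 0.003, 0.1, -0.0, 0.1], [85, 0.005, -0.044, 0.003, 0.1, -0.0, 0.1], [85, 0.005, -0.044, 0.003, 0.1, -0.0, 0.1], [85, 0.004, -0.044, 0.003, 0.1, -0.0, 0.1], [85, 0.004, -0.044, 0.003, 0.1, -0.0, 0.1], [85, 0.004, -0.044, 0.003, 0.1, -0.0, 0.1], [85, 0.004, -0.044, 0.003, 0.1, -0.0, 0.1], [85, 0.004, -0.044, 0.003, 0.1, -0.0, 0.1]]]
[[[85, 0.004, -0.044, 0.003, 0.1, -0.0, 0.1]]]
```

View pics/t4.png

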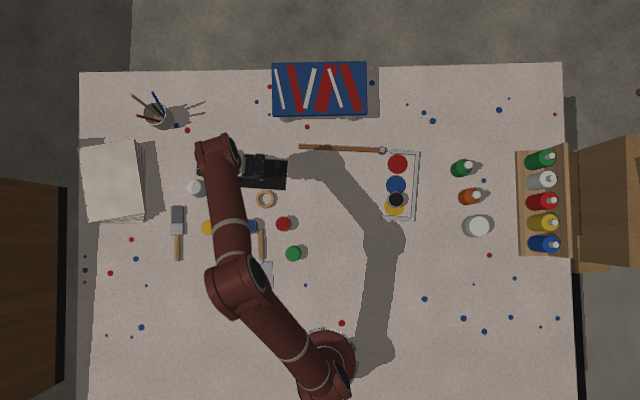

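>>> move_arm([
  [[85,0.006,-0.044,0.003,0.1,0,0.1],[85,0.006,-0.044,0.003,0.1,0,0.1],[85,0.006,-0.044,0.003,0.1,0,0.1],[85,0.005,-0.044,0.003,0.1,0,0.1],[85,0.005,-0.044,0.003,0.1,0,0.1],[85,0.005,-0.044,0.003,0.1,0,0.1],[85,0.005,-0.044,0.003,0.1,0,0.1],[85,0.004,-0.044,0.003,0.1,0,0.1],[85,0.004,-0.044,0.003,0.1,0,0.1],[85,0.004,-0.035,0.003,0.1,0,0.1]],
])

```text
clock: 13.4
position: [0.5248, -0.202, 0.1367]
ee_rot: [[-0.994, 0.108, 0.018], [0.108, 0.994, -0.005], [-0.019, -0.003, -1.0]]
ft_force: [-0.4, 0.1, -0.4]
grip_width: 0.0617
```

>>> move_arm([
  [[85,0.002,-0.01,0,0,0,0],[85,0,0,0,0,0,0]],
])

```text
clock: 13.6
position: [0.5189, -0.2208, 0.1384]
ee_rot: [[-0.992, 0.122, 0.019], [0.122, 0.993, -0.011], [-0.02, -0.008, -1.0]]
ft_force: [0.5, -0.5, -0.0]
grip_width: 0.0619
```

```bash
python3 - <<'E'
from h import *
p=optics.snapshot("wrist"); cv2.imwrite("pics/w5.png",p["pixels"])
np.savez("w5.npz",**p)
E
python3 plan.py 85 .518,-.2375,.1,84.3 .518,-.2375,.03,84.3,.02
```

```text
at [ 0.5193 -0.2199  0.1384] yaw 83.1 t 13.65 F [-0.4 -1.4  0.2] w 0.0619
[[[85, -0.0, -0.017, 0.039, -0.5, 1.1, -1.2], [85, 0.0, 0.0, 0.018, 0.0, 0.0, 0.0], [85, 0.0, 0.0, 0.018, 0.0, 0.0, 0.0], [85, 0.0, 0.0, 0.018, 0.0, 0.0, 0.0], [85, 0.0, 0.0, 0.018, 0.0, 0.0, 0.0]]]
```

View pics/w5.png

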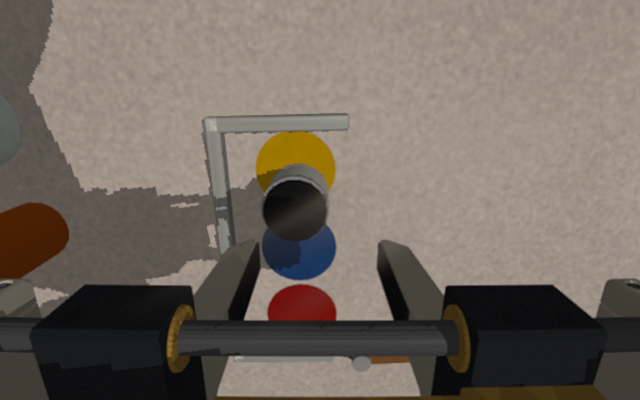

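Run:
```python
from h import *
p=dict(np.load("w5.npz"))
for rc,z in [((209,295),.048),((171,296),0),((250,299),0),((312,302),0)]: print(pix2w(p,rc,z))
```

```text
[ 0.51503614 -0.23799065  0.048     ]
[ 0.49906575 -0.23835862  0.        ]
[ 0.57031332 -0.24583346  0.        ]
[ 0.63501442 -0.25205564  0.        ]
```

>>> move_arm([
  [[85,0,-0.015,0.02,-0.5,1.1,-1],[85,0,0,0.01,0,0,0],[85,0,0,0,0,0,0]],
])

```text
clock: 13.95
position: [0.5214, -0.2278, 0.1093]
ee_rot: [[-0.996, 0.094, 0.005], [0.094, 0.996, 0.005], [-0.004, 0.005, -1.0]]
ft_force: [-0.4, 0.8, -0.0]
grip_width: 0.0621
```

```bash
python3 plan.py 85 .518,-.2375,.03,84.3,.02
```

```text
at [ 0.5214 -0.2278  0.1093] yaw 84.6 t 13.95 F [-0.4  0.8 -0. ] w 0.0621
[[[85, 0.001, -0.003, 0.02, 0.1, 0.1, 0.1], [85, 0.001, -0.003, 0.02, 0.1, 0.1, 0.1], [85, 0.001, -0.003, 0.02, 0.1, 0.1, 0.1], [85, 0.001, -0.003, 0.02, 0.1, 0.1, 0.1]]]
```

>>> move_arm([
  [[85,0.004,-0.009,0.01,0,0,0],[85,0,0,0,0,0,0]],
])

```text
clock: 14.15
position: [0.5175, -0.2331, 0.099]
ee_rot: [[-0.996, 0.089, 0.005], [0.089, 0.996, 0.006], [-0.005, 0.007, -1.0]]
ft_force: [-0.3, 0.7, 0.1]
grip_width: 0.062
```

```bash
python3 plan.py 85 .5175,-.237,.03,84.3,.02
```

```text
at [ 0.5175 -0.2331  0.099 ] yaw 84.9 t 14.15 F [-0.3  0.7  0.1] w 0.062
[[[85, -0.0, -0.001, 0.017, 0.1, 0.1, 0.2], [85, -0.0, -0.001, 0.017, 0.1, 0.1, 0.2], [85, -0.0, -0.001, 0.017, 0.1, 0.1, 0.2], [85, -0.0, -0.001, 0.017, 0.1, 0.1, 0.2]]]
```

>>> move_arm([
  [[85,0,-0.003,0.015,0,0,0],[85,0,-0.001,0.018,0,0,0],[85,0,0,0.018,0,0,0],[85,0,0,0.015,0,0,0],[85,0,0,0.003,0,0,0],[255,0,0,0,0,0,0],[255,0,0,0,0,0,0],[255,0,0,0,0,0,0]],
])

```text
clock: 14.95
position: [0.5211, -0.2336, 0.0316]
ee_rot: [[-0.996, 0.085, 0.013], [0.085, 0.996, 0.006], [-0.012, 0.007, -1.0]]
ft_force: [0.1, -0.0, -2.5]
grip_width: 0.0499
```

```bash
python3 plan.py 255 .615,.185,.03,84.3,.027
```

```text
at [ 0.5211 -0.2336  0.0316] yaw 85.1 t 14.95 F [ 0.1 -0.  -2.5] w 0.0499
[[[255, -0.004, 0.027, 0.0, 0.0, 0.0, 0.1], [255, -0.004, 0.027, 0.0, 0.0, 0.0, 0.1], [255, -0.004, 0.027, 0.0, 0.0, 0.0, 0.1], [255, -0.004, 0.027, 0.0, 0.0, 0.0, 0.1], [255, -0.004, 0.027, 0.0, 0.0, 0.0, 0.1], [255, -0.004, 0.027, 0.0, 0.0, 0.0, 0.1], [255, -0.003, 0.027, 0.0, 0.0, 0.0, 0.1], [255, -0.003, 0.027, 0.0, 0.0, 0.0, 0.1], [255, -0.003, 0.027, 0.0, 0.0, 0.0, 0.1], [255, -0.003, 0.027, 0.0, 0.0, 0.0, 0.1]]]
[[[255, -0.003, 0.027, 0.0, 0.0, 0.0, 0.1], [255, -0.003, 0.027, 0.0, 0.0, 0.0, 0.1], [255, -0.003, 0.027, 0.0, 0.0, 0.0, 0.1], [255, -0.003, 0.027, 0.0, 0.0, 0.0, 0.1], [255, -0.003, 0.027, 0.0, 0.0, 0.0, 0.1], [255, -0.003, 0.027, 0.0, 0.0, 0.0, 0.1]]]
```

>>> move_arm([
  [[255,-0.002,0.012,0,0,0,0],[255,-0.004,0.02,0,0,0,0],[255,-0.004,0.027,0,0,0,0],[255,-0.004,0.027,0,0,0,0],[255,-0.004,0.027,0,0,0,0],[255,-0.005,0.027,0,0,0,0],[255,-0.005,0.027,0,0,0,0],[255,-0.005,0.027,0,0,0,0],[255,-0.005,0.027,0,0,0,0],[255,-0.005,0.027,0,0,0,0]],
])

```text
clock: 15.95
position: [0.586, 0.0258, 0.036]
ee_rot: [[-0.996, 0.087, 0.012], [0.088, 0.996, 0.011], [-0.011, 0.012, -1.0]]
ft_force: [1.0, -0.7, -2.2]
grip_width: 0.0501
```

```bash
python3 plan.py 255 .615,.185,.03,84.3,.027
```

```text
at [0.586  0.0258 0.036 ] yaw 85.0 t 15.95 F [ 1.  -0.7 -2.2] w 0.0501
[[[255, -0.002, 0.027, 0.001, 0.1, 0.1, 0.1], [255, -0.002, 0.027, 0.001, 0.1, 0.1, 0.1], [255, -0.002, 0.027, 0.001, 0.1, 0.1, 0.1], [255, -0.002, 0.027, 0.001, 0.1, 0.1, 0.1], [255, -0.002, 0.027, 0.001, 0.1, 0.1, 0.1], [255, -0.002, 0.027, 0.001, 0.1, 0.1, 0.1]]]
```

>>> move_arm([
  [[255,-0.003,0.025,0.002,0,0,0],[255,-0.003,0.025,0.002,0,0,0],[255,-0.003,0.025,0.001,0,0,0],[255,-0.003,0.025,0.001,0,0,0],[255,-0.002,0.02,0.001,0,0,0],[255,0,0.01,0,0,0,0],[255,0,0,0,0,0,0],[255,0,0,0,0,0,0]],
])

```text
clock: 16.75
position: [0.6062, 0.1784, 0.0316]
ee_rot: [[-0.998, 0.07, 0.008], [0.07, 0.997, 0.022], [-0.006, 0.023, -1.0]]
ft_force: [0.2, -0.6, -2.5]
grip_width: 0.05
```

```bash
python3 plan.py 255 .615,.185,.03,84.3,.027
```

```text
at [0.6062 0.1784 0.0316] yaw 86.0 t 16.75 F [ 0.2 -0.6 -2.5] w 0.05
[[[255, -0.008, 0.007, 0.002, 1.3, 0.3, 1.7]]]
```

>>> move_arm([
  [[255,-0.004,0.003,0.001,1,0,1],[85,0,0,0,0,0,0],[85,0,0,0,0,0,0],[85,0,0,0,0,0,0],[85,0,0,-0.015,0,0,0],[85,0,0,-0.03,0,0,0],[85,0.01,0,-0.04,0,0,0],[85,0.03,-0.01,-0.02,0,0,0],[85,0.04,-0.02,0,0,0,0],[85,0.04,-0.02,0,0,0,0]],
])

```text
clock: 17.75
position: [0.4898, 0.135, 0.1457]
ee_rot: [[-0.995, 0.097, 0.021], [0.098, 0.995, 0.006], [-0.02, 0.008, -1.0]]
ft_force: [-0.1, -0.3, -0.3]
grip_width: 0.062
```

```bash
python3 plan.py 85 .4456,.1262,.12,84.3
```

```text
at [0.4898 0.135  0.1457] yaw 84.4 t 17.75 F [-0.1 -0.3 -0.3] w 0.062
[[[85, 0.022, -0.007, 0.012, 0.2, 0.6, 0.1], [85, 0.022, -0.007, 0.013, 0.2, 0.6, 0.1]]]
```

>>> move_arm([
  [[60,0.018,-0.005,0.01,0.2,0.6,0],[60,0.01,-0.002,0.01,0.2,0.6,0],[60,0,0,0,0,0,0],[60,0,0,0,0,0,0]],
])

```text
clock: 18.15
position: [0.4565, 0.1268, 0.1308]
ee_rot: [[-0.995, 0.102, 0.002], [0.103, 0.995, 0.004], [-0.001, 0.004, -1.0]]
ft_force: [0.3, -0.1, 0.3]
grip_width: 0.0705
```

```bash
python3 - <<'E'
from h import *
p=optics.snapshot("wrist"); cv2.imwrite("pics/w6.png",p["pixels"])
np.savez("w6.npz",**p)
p=optics.snapshot("top"); cv2.imwrite("pics/t5.png",p["pixels"])
E
python3 plan.py 60 .4456,.1262,.1,84.3
```

```text
at [0.4568 0.127  0.1306] yaw 84.1 t 18.25 F [-0.3  0.1 -0.2] w 0.0712
[[[60, 0.011, -0.002, 0.031, 0.2, 0.1, -0.2]]]
```

View pics/w6.png

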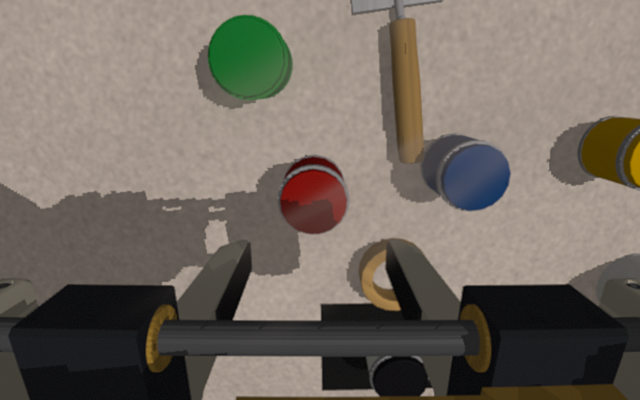

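View pics/t5.png

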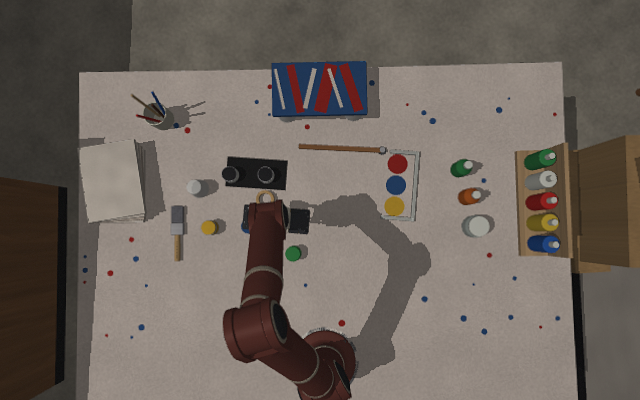

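Run:
```python
from h import *
p=dict(np.load("w6.npz"))
for n,rc,z in [("red",(201,313),.048),("blue",(178,475),.048),("yel",(152,640),.048),("knife",(160,411),.012),("tape",(275,389),.02)]: print(n,pix2w(p,rc,z))
p=optics.snapshot("top")
a=cv2.resize(p["pixels"][150:240,190:310],None,fx=6,fy=6,interpolation=cv2.INTER_CUBIC); cv2.imwrite("pics/mat1.png",a)
```

```text
red [0.44447581 0.1243707  0.048     ]
blue [0.4396293  0.23340708 0.048     ]
yel [0.43288998 0.34518074 0.048     ]
knife [0.43092461 0.20015186 0.012     ]
tape [0.52244683 0.17807078 0.02      ]
```

View pics/mat1.png

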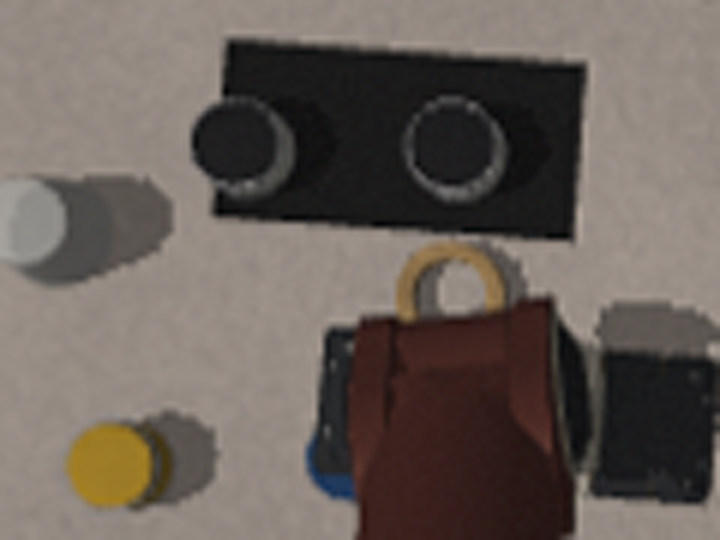

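Run:
```python
from h import *
p=optics.snapshot("top")
def B(x,y,z): return pix2w(p,[150+(y+.5)/6-.5,190+(x+.5)/6-.5],z)[:2]
c=np.mean([B(228,41,0),B(586,62,0),B(574,240,0),B(214,215,0)],0); 
ey=B(228,41,0)-B(586,62,0); ey/=np.linalg.norm(ey); ex=np.array([ey[1],-ey[0]])
print(c,ey)
for n,x,y in [("u1",234,146),("u2",453,148)]:
    w=B(x,y,.048); print(n,w,(w-c)@ex,(w-c)@ey)
```

```text
[0.61528372 0.21581421] [0.07600566 0.99710739]
u1 [0.60763449 0.29805262] -0.013877688224683887 0.08141915040911847
u2 [0.60456636 0.18084994] -0.008028874389185077 -0.03567770318493107
```

>>> move_arm([
  [[60,0.011,-0.001,0.015,0,0,0],[60,0,0,0.01,0,0,0],[60,0,0,0,0,0,0]],
])

```text
clock: 18.65
position: [0.4486, 0.1281, 0.105]
ee_rot: [[-0.995, 0.102, 0.006], [0.102, 0.995, 0.004], [-0.005, 0.005, -1.0]]
ft_force: [-0.3, 1.3, 0.1]
grip_width: 0.0712
```

```bash
python3 plan.py 60 .445,.125,.03,84.3,.02
```

```text
at [0.4486 0.1281 0.105 ] yaw 84.2 t 18.65 F [-0.3  1.3  0.1] w 0.0712
[[[60, 0.001, -0.001, 0.019, 0.1, 0.1, -0.0], [60, 0.001, -0.001, 0.019, 0.1, 0.1, -0.0], [60, 0.001, -0.001, 0.019, 0.1, 0.1, -0.0], [60, 0.001, -0.001, 0.019, 0.1, 0.1, -0.0]]]
```

>>> move_arm([
  [[60,0.002,-0.001,0.018,0,0,0],[60,0.002,-0.001,0.019,0,0,0],[60,0.001,-0.001,0.019,0,0,0],[60,0,0,0.018,0,0,0],[60,0,0,0.003,0,0,0],[255,0,0,0,0,0,0],[255,0,0,0,0,0,0],[255,0,0,0,0,0,0],[255,0,0,0,0,0,0]],
])

```text
clock: 19.55
position: [0.4527, 0.1271, 0.0285]
ee_rot: [[-0.995, 0.103, 0.018], [0.103, 0.995, 0.007], [-0.017, 0.009, -1.0]]
ft_force: [0.2, 0.6, -3.2]
grip_width: 0.0499
```

```bash
python3 plan.py 255 .60,-.06,.03,84.3,.025 .637,-.2505,.03,84.3,.025
```

```text
at [0.4527 0.1271 0.0285] yaw 84.1 t 19.55 F [ 0.2  0.6 -3.2] w 0.0499
[[[255, -0.017, -0.017, -0.0, 0.1, 0.1, -0.0], [255, -0.017, -0.017, -0.0, 0.1, 0.1, -0.0], [255, -0.017, -0.017, -0.0, 0.1, 0.1, -0.0], [255, -0.017, -0.017, -0.0, 0.1, 0.1, -0.0], [255, -0.017, -0.017, -0.0, 0.1, 0.1, -0.0], [255, -0.017, -0.017, -0.0, 0.1, 0.1, -0.0], [255, -0.017, -0.017, -0.0, 0.1, 0.1, -0.0], [255, -0.017, -0.017, -0.0, 0.1, 0.1, -0.0], [255, -0.017, -0.017, -0.0, 0.1, 0.1, -0.0], [255, -0.017, -0.017, -0.0, 0.1, 0.1, -0.0]]]
[[[255, -0.007, -0.023, 0.0, 0.0, 0.0, 0.0], [255, -0.007, -0.023, 0.0, 0.0, 0.0, 0.0], [255, -0.007, -0.023, 0.0, 0.0, 0.0, 0.0], [255, -0.007, -0.023, 0.0, 0.0, 0.0, 0.0], [255, -0.007, -0.023, 0.0, 0.0, 0.0, 0.0], [255, -0.007, -0.023, 0.0, 0.0, 0.0, 0.0], [255, -0.007, -0.023, 0.0, 0.0, 0.0, 0.0], [255, -0.007, -0.023, 0.0, 0.0, 0.0, 0.0]]]
```

>>> move_arm([
  [[255,-0.008,-0.01,0,0,0,0],[255,-0.015,-0.017,0,0,0,0],[255,-0.017,-0.018,0,0,0,0],[255,-0.017,-0.018,0,0,0,0],[255,-0.017,-0.018,0,0,0,0],[255,-0.017,-0.018,0,0,0,0],[255,-0.017,-0.018,0,0,0,0],[255,-0.017,-0.018,0,0,0,0],[255,-0.017,-0.018,0,0,0,0],[255,-0.017,-0.018,0,0,0,0]],
])

```text
clock: 20.55
position: [0.5977, -0.0713, 0.0303]
ee_rot: [[-0.995, 0.099, 0.016], [0.099, 0.995, 0.005], [-0.015, 0.007, -1.0]]
ft_force: [0.3, -0.4, -2.5]
grip_width: 0.0496
```

```bash
python3 plan.py 255 .637,-.2505,.029,84.3,.025
```

```text
at [ 0.5977 -0.0713  0.0303] yaw 84.3 t 20.55 F [ 0.3 -0.4 -2.5] w 0.0496
[[[255, -0.007, -0.022, 0.0, 0.0, 0.1, 0.0], [255, -0.007, -0.022, 0.0, 0.0, 0.1, 0.0], [255, -0.007, -0.022, 0.0, 0.0, 0.1, 0.0], [255, -0.007, -0.022, 0.0, 0.0, 0.1, 0.0], [255, -0.007, -0.022, 0.0, 0.0, 0.1, 0.0], [255, -0.007, -0.022, 0.0, 0.0, 0.1, 0.0], [255, -0.007, -0.022, 0.0, 0.0, 0.1, 0.0], [255, -0.007, -0.022, 0.0, 0.0, 0.1, 0.0]]]
```

>>> move_arm([
  [[255,-0.007,-0.021,0,0,0.1,0],[255,-0.007,-0.022,0,0,0.1,0],[255,-0.007,-0.022,0,0,0.1,0],[255,-0.007,-0.022,0,0,0.1,0],[255,-0.007,-0.022,0,0,0.1,0],[255,-0.006,-0.02,0,0,0.1,0],[255,-0.004,-0.015,0,0,0,0],[255,-0.002,-0.007,0,0,0,0],[255,0,0,0,0,0,0]],
])

```text
clock: 21.45
position: [0.6272, -0.2481, 0.0286]
ee_rot: [[-0.994, 0.111, 0.002], [0.111, 0.994, -0.002], [-0.002, -0.001, -1.0]]
ft_force: [0.2, -0.9, -1.7]
grip_width: 0.0499
```

```bash
python3 plan.py 255 .637,-.2505,.029,84.3,.025
python3 - <<'E'
from h import *
p=optics.snapshot("top")
a=cv2.resize(p["pixels"][135:235,350:450],None,fx=6,fy=6,interpolation=cv2.INTER_CUBIC); cv2.imwrite("pics/b2.png",a)
E
```

```text
at [ 0.6272 -0.2481  0.0286] yaw 83.6 t 21.45 F [ 0.2 -0.9 -1.7] w 0.0499
[[[255, -0.01, -0.001, -0.0, -0.1, 0.1, -0.7]]]
```

View pics/b2.png

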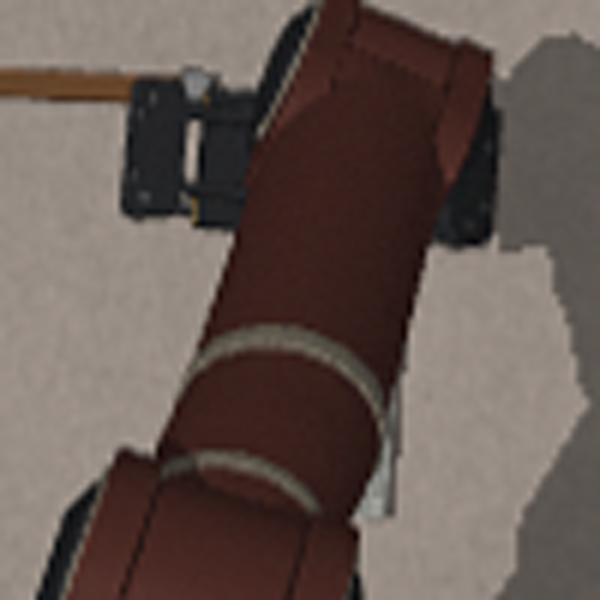

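>>> move_arm([
  [[255,-0.005,-0.001,0,0,0,-0.7],[255,-0.003,-0.001,0,0,0,0],[255,0,0,0,0,0,0],[255,0,0,0,0,0,0]],
])

```text
clock: 21.9
position: [0.6357, -0.2459, 0.0286]
ee_rot: [[-0.996, 0.092, 0.001], [0.092, 0.996, 0.002], [-0.001, 0.002, -1.0]]
ft_force: [-0.6, -0.5, -1.6]
grip_width: 0.0499
```

```bash
python3 plan.py 255 .637,-.2505,.029,84.3,.025
python3 - <<'E'
from h import *
p=optics.snapshot("wrist"); cv2.imwrite("pics/w7.png",p["pixels"])
E
```

```text
at [ 0.6357 -0.2459  0.0286] yaw 84.7 t 21.9 F [-0.6 -0.5 -1.6] w 0.0499
[[[255, -0.002, -0.004, -0.0, 0.1, 0.0, 0.4]]]
```

View pics/w7.png

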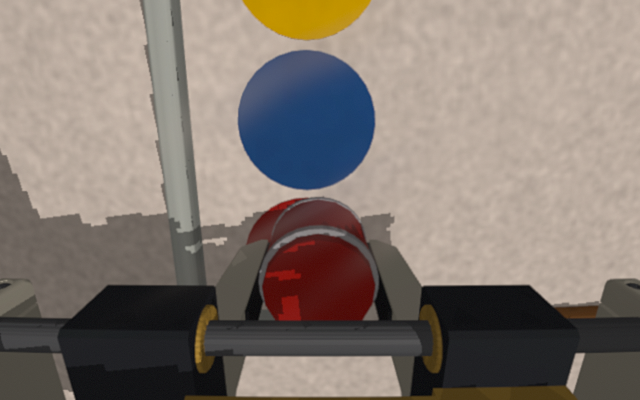

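>>> move_arm([
  [[255,-0.001,-0.004,0,0,0,0],[255,0,-0.001,0,0,0,0],[255,0,0,0,0,0,0],[255,0,0,0,0,0,0]],
])

```text
clock: 22.35
position: [0.6367, -0.2494, 0.0287]
ee_rot: [[-0.996, 0.09, 0.001], [0.09, 0.996, 0.004], [-0.001, 0.004, -1.0]]
ft_force: [0.1, 0.5, -1.4]
grip_width: 0.0495
```

```bash
python3 plan.py 255 .637,-.2505,.029,84.3,.025
```

```text
at [ 0.6367 -0.2494  0.0287] yaw 84.8 t 22.35 F [ 0.1  0.5 -1.4] w 0.0495
[[[255, -0.0, -0.001, -0.0, 0.2, 0.0, 0.5]]]
```

>>> move_arm([
  [[85,0,0,0,0,0,0],[85,0,0,0,0,0,0],[85,0,0,0,0,0,0],[85,0,0,-0.015,0,0,0],[85,0,0,-0.03,0,0,0],[85,0,0,-0.04,0,0,0],[85,0,0,-0.02,0,0,0],[85,0,0,0,0,0,0]],
])

```text
clock: 23.15
position: [0.6377, -0.2509, 0.1423]
ee_rot: [[-0.996, 0.091, 0.005], [0.091, 0.996, 0.001], [-0.005, 0.002, -1.0]]
ft_force: [1.1, -0.4, -0.2]
grip_width: 0.062
```

```bash
python3 - <<'E'
from h import *
p=optics.snapshot("wrist"); cv2.imwrite("pics/w8.png",p["pixels"]);np.savez("w8.npz",**p)
E
python3 plan.py 85 .606,.296,.13,84.3,.045
```

```text
at [ 0.6372 -0.2507  0.141 ] yaw 84.8 t 23.2 F [ 1.1 -0.2 -0.1] w 0.0617
[[[85, 0.006, 0.042, 0.001, 0.0, 0.0, 0.0], [85, 0.006, 0.042, 0.001, 0.0, 0.0, 0.0], [85, 0.006, 0.042, 0.001, 0.0, 0.0, 0.0], [85, 0.006, 0.042, 0.001, 0.0, 0.0, 0.0], [85, 0.006, 0.042, 0.001, 0.0, 0.0, 0.0], [85, 0.006, 0.042, 0.001, 0.0, 0.0, 0.0], [85, 0.006, 0.042, 0.001, 0.0, 0.0, 0.0], [85, 0.006, 0.042, 0.001, 0.0, 0.0, 0.0], [85, 0.006, 0.042, 0.001, 0.0, 0.0, 0.0], [85, 0.006, 0.042, 0.001, 0.0, 0.0, 0.0]]]
[[[85, 0.006, 0.042, 0.001, 0.0, 0.0, 0.0], [85, 0.007, 0.042, 0.001, 0.0, 0.0, 0.0], [85, 0.007, 0.042, 0.001, 0.0, 0.0, 0.0]]]
```

View pics/w8.png

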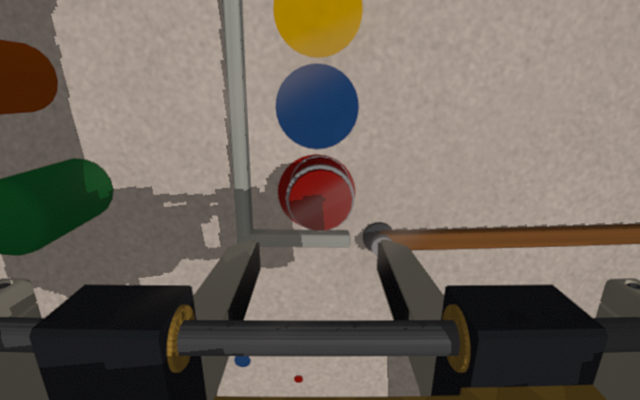

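>>> move_arm([
  [[85,0.006,0.042,0,0,0,0],[85,0.006,0.045,0,0,0,0],[85,0.006,0.045,0,0,0,0],[85,0.006,0.045,0,0,0,0],[85,0.006,0.045,0,0,0,0],[85,0.006,0.045,0,0,0,0],[85,0.006,0.045,0,0,0,0],[85,0.006,0.045,0,0,0,0],[85,0.006,0.045,0,0,0,0],[85,0.006,0.045,0,0,0,0]],
])

```text
clock: 24.2
position: [0.6131, 0.2025, 0.1267]
ee_rot: [[-0.994, 0.111, -0.017], [0.111, 0.994, -0.009], [0.016, -0.011, -1.0]]
ft_force: [0.4, 0.5, 0.3]
grip_width: 0.0621
```

```bash
python3 - <<'E'
from h import *
p=optics.snapshot("top")
a=cv2.resize(p["pixels"][135:235,350:450],None,fx=6,fy=6,interpolation=cv2.INTER_CUBIC); cv2.imwrite("pics/b3.png",a)
E
python3 plan.py 85 .606,.296,.13,84.3,.045
```

```text
at [0.6107 0.2162 0.1259] yaw 84.4 t 24.25 F [-2.4  7.7 -0.4] w 0.0617
[[[85, 0.006, 0.039, -0.002, 0.0, -0.5, 0.1], [85, 0.006, 0.039, -0.002, 0.0, -0.5, 0.1]]]
```

View pics/b3.png

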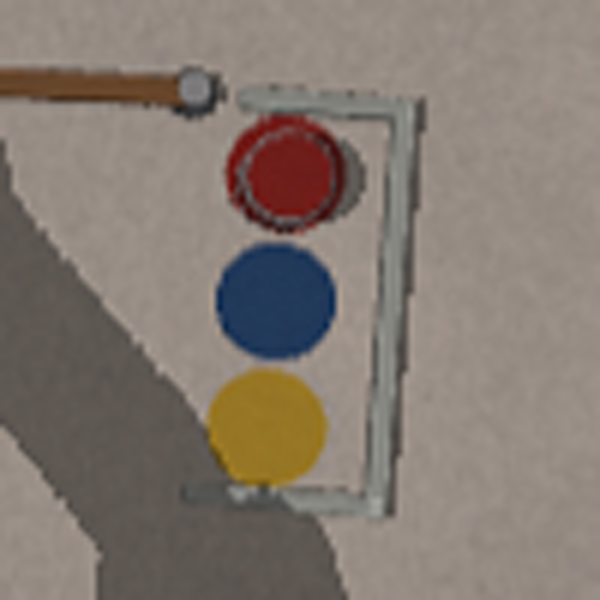

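>>> move_arm([
  [[85,0.004,0.035,0,0,-0.5,0],[85,0.002,0.03,0,0,-0.5,0],[85,0,0.008,0,0,0,0],[85,0,0,0,0,0,0]],
])

```text
clock: 24.65
position: [0.6072, 0.294, 0.1199]
ee_rot: [[-0.996, 0.09, -0.01], [0.09, 0.996, -0.003], [0.01, -0.004, -1.0]]
ft_force: [-0.7, -0.4, -0.8]
grip_width: 0.062
```

```bash
python3 - <<'E'
from h import *
p=optics.snapshot("wrist"); cv2.imwrite("pics/w9.png",p["pixels"]);np.savez("w9.npz",**p)
E
python3 plan.py 85 .606,.296,.03,84.3,.02
```

```text
at [0.6072 0.2929 0.1198] yaw 84.8 t 24.7 F [-0.3  0.5 -0. ] w 0.0626
[[[85, 0.0, 0.001, 0.018, -0.1, -0.1, 0.1], [85, 0.0, 0.001, 0.018, -0.1, -0.1, 0.1], [85, 0.0, 0.001, 0.018, -0.1, -0.1, 0.1], [85, 0.0, 0.001, 0.018, -0.1, -0.1, 0.1], [85, 0.0, 0.001, 0.018, -0.1, -0.1, 0.1]]]
```

View pics/w9.png

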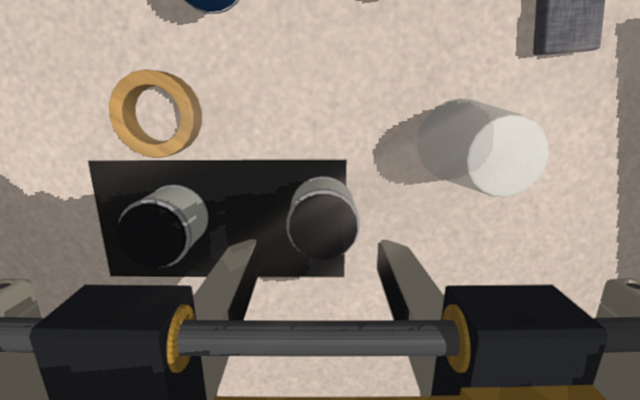

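>>> move_arm([
  [[85,0,0.002,0.018,0,0,0],[85,0,0.001,0.02,0,0,0],[85,0,0,0.02,0,0,0],[85,0,0,0.02,0,0,0],[85,0,0,0.008,0,0,0],[255,0,0,0,0,0,0],[255,0,0,0,0,0,0],[255,0,0,0,0,0,0]],
])

```text
clock: 25.5
position: [0.6186, 0.2843, 0.0434]
ee_rot: [[-0.994, 0.113, 0.008], [0.113, 0.994, 0.004], [-0.008, 0.005, -1.0]]
ft_force: [0.3, 0.4, -0.7]
grip_width: 0.0502
```

>>> move_arm([
  [[255,-0.003,-0.006,0,0,0,0],[255,-0.003,-0.008,0,0,0,0],[255,-0.002,-0.005,0,0,0,0],[255,0,0,0,0,0,0],[85,0,0,0,0,0,0],[85,0,0,0,0,0,0],[85,0,0,0,0,0,0]],
])

```text
clock: 26.2
position: [0.6253, 0.2596, 0.0439]
ee_rot: [[-0.993, 0.115, 0.008], [0.115, 0.993, 0.0], [-0.008, 0.001, -1.0]]
ft_force: [0.2, 0.6, -0.2]
grip_width: 0.0616
```

>>> move_arm([
  [[85,0,0,-0.015,0,0,0],[85,0,0,-0.03,0,0,0],[85,0,0,-0.04,0,0,0],[85,0.03,0,-0.01,0,0,0],[85,0.045,0.02,0,0,0,0],[85,0.045,0.02,0,0,0,0],[60,0.03,0.01,0,0,0,0],[60,0,0,0,0,0,0]],
])

```text
clock: 27.0
position: [0.4798, 0.3303, 0.1498]
ee_rot: [[-0.993, 0.115, 0.018], [0.115, 0.993, 0.007], [-0.017, 0.009, -1.0]]
ft_force: [0.2, 1.0, 0.3]
grip_width: 0.0702
```

```bash
python3 - <<'E'
from h import *
p=optics.snapshot("top")
a=cv2.resize(p["pixels"][150:250,190:310],None,fx=6,fy=6,interpolation=cv2.INTER_CUBIC); cv2.imwrite("pics/mat2.png",a)
p=optics.snapshot("wrist"); cv2.imwrite("pics/w10.png",p["pixels"]);np.savez("w10.npz",**p)
E
python3 plan.py 60 .438,.362,.12,84.3,.045
```

```text
at [0.4846 0.3273 0.1501] yaw 83.1 t 27.1 F [ 1.2 -0.3 -0.3] w 0.0711
[[[60, 0.026, 0.014, 0.015, 0.2, 0.6, -0.6], [60, 0.025, 0.015, 0.015, 0.2, 0.6, -0.6]]]
```

View pics/mat2.png

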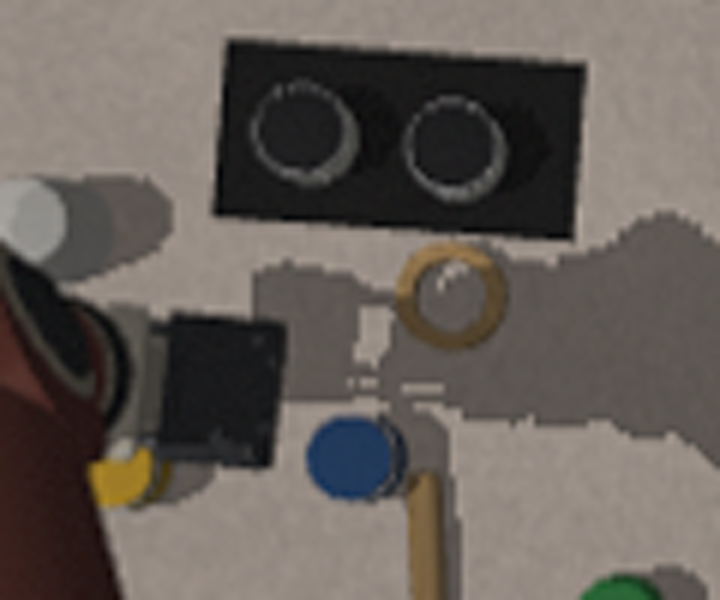

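View pics/w10.png

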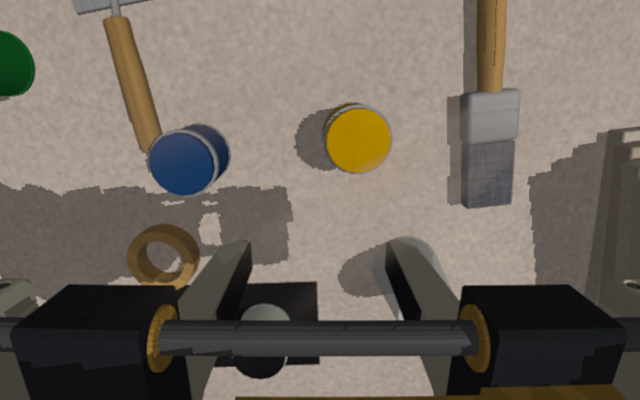

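```bash
python3 - <<'E'
from h import *
p=dict(np.load("w10.npz"))
for n,rc,z in [("yel",(140,360),.048),("blue",(162,183),.048),("knife",(150,148),.012),("tape",(257,163),.02)]: print(n,pix2w(p,rc,z))
print(bot.sense()["joint_pos"])
E
python3 plan.py 60 .446,.232,.13,130,.045
```

```text
yel [0.43787145 0.3639514  0.048     ]
blue [0.43838291 0.23837353 0.048     ]
knife [0.43125595 0.19769964 0.012     ]
tape [0.52279814 0.18957909 0.02      ]
[-43.06575717  35.23924717  10.47900539 100.35375985  -7.98024366
  43.85289785  54.22422788]
at [0.4846 0.3273 0.1501] yaw 83.1 t 27.1 F [ 1.2 -0.3 -0.3] w 0.0711
[[[60, 0.005, -0.017, 0.003, -0.0, 0.2, -7.8], [60, 0.007, -0.016, 0.003, -0.0, 0.2, -7.8], [60, 0.009, -0.015, 0.003, -0.0, 0.2, -7.8], [60, 0.011, -0.013, 0.003, -0.0, 0.2, -7.8], [60, 0.012, -0.012, 0.003, -0.0, 0.2, -7.8], [60, 0.014, -0.01, 0.003, -0.0, 0.2, -7.8]]]
```

>>> move_arm([
  [[75,0.005,-0.017,0.002,0,0.2,-8],[75,0.007,-0.016,0.002,0,0.2,-8],[75,0.009,-0.015,0.002,0,0.2,-8],[75,0.011,-0.013,0.002,0,0.2,-8],[75,0.01,-0.012,0.002,0,0.2,-8],[75,0.01,-0.01,0.002,0,0.2,-7],[75,0,0,0,0,0,0],[75,0,0,0,0,0,0]],
])

```text
clock: 27.9
position: [0.4671, 0.2204, 0.1404]
ee_rot: [[-0.761, -0.648, 0.022], [-0.648, 0.761, -0.004], [-0.014, -0.017, -1.0]]
ft_force: [0.3, 0.1, -0.9]
grip_width: 0.0655
```

```bash
python3 - <<'E'
from h import *
p=optics.snapshot("wrist"); cv2.imwrite("pics/w11.png",p["pixels"]);np.savez("w11.npz",**p)
E
python3 plan.py 75 .439,.237,.1,130,.02
```

```text
at [0.4671 0.2202 0.1403] yaw 130.4 t 27.95 F [ 0.3 -0.9 -0.2] w 0.0657
[[[75, 0.004, 0.011, 0.013, -0.3, 0.3, 0.1], [75, 0.004, 0.011, 0.013, -0.3, 0.3, 0.1], [75, 0.004, 0.01, 0.013, -0.3, 0.3, 0.1]]]
```

View pics/w11.png

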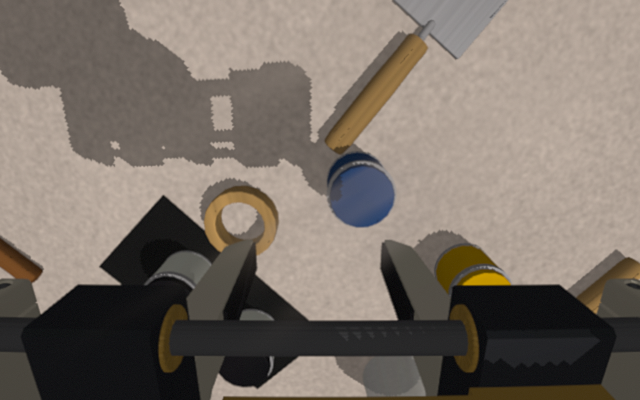

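Run:
```python
from h import *
p=dict(np.load("w11.npz"))
for n,rc,z in [("blue",(190,361),.048),("knife",(145,333),.012),("tape",(218,240),.02)]: print(n,pix2w(p,rc,z))
```

```text
blue [0.43677028 0.23069068 0.048     ]
knife [0.42960665 0.1997212  0.012     ]
tape [0.52168324 0.1806596  0.02      ]
```

>>> move_arm([
  [[75,0.006,0.012,0.015,-0.3,0.3,0],[75,0.004,0.011,0.015,-0.3,0.3,0],[75,0.004,0.006,0.01,-0.3,0.3,0],[75,0,0,0,0,0,0]],
])

```text
clock: 28.35
position: [0.4414, 0.2364, 0.0998]
ee_rot: [[-0.765, -0.644, 0.006], [-0.644, 0.765, 0.0], [-0.005, -0.003, -1.0]]
ft_force: [0.3, -0.2, 0.4]
grip_width: 0.0657
```

```bash
python3 plan.py 75 .439,.238,.03,130,.02
```

```text
at [0.4414 0.2364 0.0998] yaw 130.1 t 28.35 F [ 0.3 -0.2  0.4] w 0.0657
[[[75, 0.0, 0.001, 0.017, -0.0, 0.1, 0.0], [75, 0.0, 0.001, 0.017, -0.0, 0.1, 0.0], [75, 0.0, 0.001, 0.017, -0.0, 0.1, 0.0], [75, 0.0, 0.001, 0.017, -0.0, 0.1, 0.0]]]
```

>>> move_arm([
  [[75,0.001,0.001,0.018,0,0,0],[75,0.001,0,0.018,0,0,0],[75,0,0,0.018,0,0,0],[75,0,0,0.016,0,0,0],[75,0,0,0,0,0,0]],
])

```text
clock: 28.85
position: [0.4454, 0.239, 0.0302]
ee_rot: [[-0.767, -0.642, 0.016], [-0.642, 0.767, 0.004], [-0.015, -0.007, -1.0]]
ft_force: [0.9, 0.6, 0.1]
grip_width: 0.0656
```

```bash
python3 plan.py 75 .439,.237,.03,130,.02
```

```text
at [0.4454 0.239  0.0302] yaw 129.9 t 28.85 F [0.9 0.6 0.1] w 0.0656
[[[75, 0.006, 0.003, 0.0, -0.4, 0.8, -0.1]]]
```

>>> move_arm([
  [[75,0.004,0.003,0,-0.4,0.8,0],[75,0,0,0,0,0,0],[255,0,0,0,0,0,0],[255,0,0,0,0,0,0],[255,0,0,0,0,0,0],[255,0,0,0,0,0,0]],
])

```text
clock: 29.45
position: [0.4428, 0.2398, 0.0335]
ee_rot: [[-0.767, -0.641, 0.005], [-0.641, 0.767, 0.003], [-0.006, -0.001, -1.0]]
ft_force: [0.3, -0.9, -1.3]
grip_width: 0.0503
```

```bash
python3 plan.py 255 .467,.23,.03,125,.012 .467,.13,.03,90,.02 .567,-.06,.03,84.3,.025 .568,-.244,.03,84.3,.025
```

```text
at [0.4428 0.2398 0.0335] yaw 129.9 t 29.45 F [ 0.3 -0.9 -1.3] w 0.0503
[[[255, -0.004, -0.008, 0.001, -0.0, 0.1, 1.6], [255, -0.004, -0.008, 0.001, -0.0, 0.1, 1.6], [255, -0.005, -0.007, 0.001, -0.0, 0.1, 1.6], [255, 0.011, -0.016, 0.0, 0.0, 0.0, 7.0], [255, 0.009, -0.018, 0.0, 0.0, 0.0, 7.0], [255, 0.007, -0.019, 0.0, 0.0, 0.0, 7.0], [255, 0.005, -0.019, 0.0, 0.0, 0.0, 7.0], [255, 0.002, -0.02, 0.0, 0.0, 0.0, 7.0], [255, -0.011, -0.021, 0.0, 0.0, 0.0, 0.6], [255, -0.011, -0.021, 0.0, 0.0, 0.0, 0.6]]]
[[[255, -0.012, -0.021, 0.0, 0.0, 0.0, 0.6], [255, -0.012, -0.021, 0.0, 0.0, 0.0, 0.6], [255, -0.012, -0.021, 0.0, 0.0, 0.0, 0.6], [255, -0.012, -0.02, 0.0, 0.0, 0.0, 0.6], [255, -0.012, -0.02, 0.0, 0.0, 0.0, 0.6], [255, -0.013, -0.02, 0.0, 0.0, 0.0, 0.6], [255, -0.013, -0.02, 0.0, 0.0, 0.0, 0.6], [255, -0.002, -0.023, 0.0, 0.0, 0.0, 0.0], [255, -0.002, -0.023, 0.0, 0.0, 0.0, 0.0], [255, -0.002, -0.023, 0.0, 0.0, 0.0, 0.0]]]
[[[255, -0.002, -0.023, 0.0, 0.0, 0.0, 0.0], [255, -0.002, -0.023, 0.0, 0.0, 0.0, 0.0], [255, -0.002, -0.023, 0.0, 0.0, 0.0, 0.0], [255, -0.002, -0.023, 0.0, 0.0, 0.0, 0.0], [255, -0.002, -0.023, 0.0, 0.0, 0.0, 0.0]]]
```

>>> move_arm([
  [[255,-0.004,-0.004,0.001,0,0,6],[255,-0.004,-0.004,0.001,0,0,7],[255,-0.005,-0.003,0,0,0,7],[255,-0.005,-0.003,0,0,0,7],[255,-0.005,-0.002,0,0,0,7],[255,-0.003,-0.001,0,0,0,0]],
])

```text
clock: 30.05
position: [0.4692, 0.2371, 0.0333]
ee_rot: [[-0.996, -0.084, -0.004], [-0.084, 0.996, 0.005], [0.003, 0.005, -1.0]]
ft_force: [-0.6, 0.3, -1.7]
grip_width: 0.0499
```

```bash
python3 plan.py 255 .467,.13,.03,90,.02
```

```text
at [0.4692 0.2371 0.0333] yaw 94.8 t 30.05 F [-0.6  0.3 -1.7] w 0.0499
[[[255, 0.002, -0.018, 0.0, 0.0, -0.0, 0.8], [255, 0.002, -0.018, 0.0, 0.0, -0.0, 0.8], [255, 0.001, -0.018, 0.001, 0.0, -0.0, 0.8], [255, 0.001, -0.018, 0.001, 0.0, -0.0, 0.8], [255, 0.001, -0.018, 0.001, 0.0, -0.0, 0.8], [255, 0.001, -0.018, 0.001, 0.0, -0.0, 0.8]]]
```

>>> move_arm([
  [[255,0.005,-0.012,0,0,0,0.8],[255,0.003,-0.016,0,0,0,0.8],[255,0.002,-0.018,0,0,0,0.8],[255,0.001,-0.018,0,0,0,0.8],[255,0.001,-0.018,0,0,0,0.8],[255,0.001,-0.018,0,0,0,0.8]],
])

```text
clock: 30.65
position: [0.4583, 0.1304, 0.0332]
ee_rot: [[-1.0, -0.008, -0.004], [-0.008, 1.0, 0.006], [0.004, 0.006, -1.0]]
ft_force: [-0.5, -0.6, -1.8]
grip_width: 0.05
```

```bash
python3 plan.py 255 .565,-.06,.03,84.3,.025 .568,-.244,.03,84.3,.025
```

```text
at [0.4583 0.1304 0.0332] yaw 90.4 t 30.65 F [-0.5 -0.6 -1.8] w 0.05
[[[255, -0.012, -0.021, 0.0, 0.0, -0.0, 0.7], [255, -0.012, -0.021, 0.0, 0.0, -0.0, 0.7], [255, -0.012, -0.021, 0.0, 0.0, -0.0, 0.7], [255, -0.012, -0.021, 0.0, 0.0, -0.0, 0.7], [255, -0.013, -0.021, 0.0, 0.0, -0.0, 0.7], [255, -0.013, -0.021, 0.0, 0.0, -0.0, 0.7], [255, -0.013, -0.02, 0.0, 0.0, -0.0, 0.7], [255, -0.013, -0.02, 0.0, 0.0, -0.0, 0.7], [255, -0.014, -0.02, 0.0, 0.0, -0.0, 0.7], [255, -0.003, -0.023, 0.0, 0.0, 0.0, 0.0]]]
[[[255, -0.003, -0.023, 0.0, 0.0, 0.0, 0.0], [255, -0.003, -0.023, 0.0, 0.0, 0.0, 0.0], [255, -0.003, -0.023, 0.0, 0.0, 0.0, 0.0], [255, -0.003, -0.023, 0.0, 0.0, 0.0, 0.0], [255, -0.003, -0.023, 0.0, 0.0, 0.0, 0.0], [255, -0.003, -0.023, 0.0, 0.0, 0.0, 0.0], [255, -0.003, -0.023, 0.0, 0.0, 0.0, 0.0]]]
```

>>> move_arm([
  [[255,-0.011,-0.02,0,0,0,0.7],[255,-0.012,-0.021,0,0,0,0.7],[255,-0.012,-0.021,0,0,0,0.7],[255,-0.013,-0.021,0,0,0,0.7],[255,-0.013,-0.021,0,0,0,0.7],[255,-0.013,-0.021,0,0,0,0.7],[255,-0.013,-0.021,0,0,0,0.7],[255,-0.013,-0.021,0,0,0,0.7],[255,-0.012,-0.02,0,0,0,0.7],[255,-0.003,-0.02,0,0,0,0]],
])

```text
clock: 31.65
position: [0.5505, -0.0974, 0.0335]
ee_rot: [[-0.994, 0.103, -0.022], [0.103, 0.995, 0.013], [0.023, 0.011, -1.0]]
ft_force: [0.5, 1.3, 0.6]
grip_width: 0.0498
```

```bash
python3 plan.py 255 .568,-.244,.03,84.3,.025
```

```text
at [ 0.5505 -0.0974  0.0335] yaw 84.1 t 31.65 F [0.5 1.3 0.6] w 0.0498
[[[255, -0.005, -0.024, 0.0, 0.1, -0.2, -0.0], [255, -0.005, -0.024, 0.0, 0.1, -0.2, -0.0], [255, -0.005, -0.024, 0.0, 0.1, -0.2, -0.0], [255, -0.005, -0.024, 0.0, 0.1, -0.2, -0.0], [255, -0.005, -0.024, 0.0, 0.1, -0.2, -0.0], [255, -0.005, -0.024, 0.001, 0.1, -0.2, -0.0]]]
```

>>> move_arm([
  [[255,-0.008,-0.022,0.001,0,-0.3,0],[255,-0.008,-0.023,0.001,0,-0.3,0],[255,-0.007,-0.023,0,0,-0.3,0],[255,-0.006,-0.022,0,0,-0.2,0],[255,-0.004,-0.018,0,0,0,0],[255,-0.002,-0.01,0,0,0,0],[255,0,0,0,0,0,0],[255,0,0,0,0,0,0]],
])

```text
clock: 32.45
position: [0.5635, -0.2261, 0.0331]
ee_rot: [[-0.994, 0.108, -0.007], [0.107, 0.994, 0.021], [0.009, 0.02, -1.0]]
ft_force: [1.0, 0.5, -0.6]
grip_width: 0.0496
```

```bash
python3 plan.py 255 .568,-.244,.03,84.3,.025 ;python3 - <<'E'
from h import *
p=optics.snapshot("wrist"); cv2.imwrite("pics/w12.png",p["pixels"]);np.savez("w12.npz",**p)
E
```

```text
at [ 0.5635 -0.2261  0.0331] yaw 83.8 t 32.45 F [ 1.   0.5 -0.6] w 0.0496
[[[255, -0.006, -0.017, 0.003, 1.2, -0.5, -0.5]]]
```

View pics/w12.png

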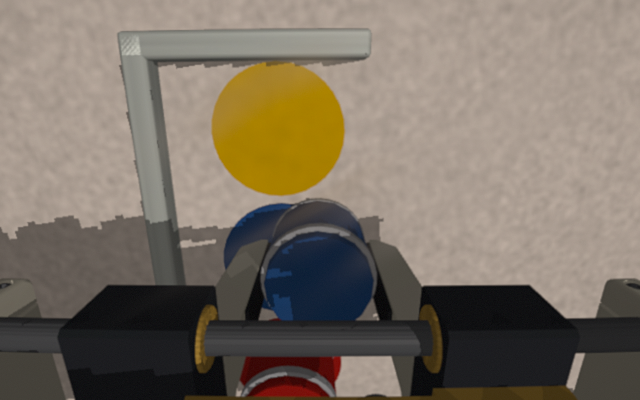

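>>> move_arm([
  [[255,-0.003,-0.01,0.001,0.5,0,0],[255,-0.002,-0.007,0.001,0.5,0,0],[255,0,0,0,0,0,0],[255,0,0,0,0,0,0]],
])

```text
clock: 32.9
position: [0.5667, -0.2338, 0.0328]
ee_rot: [[-0.995, 0.098, -0.013], [0.097, 0.995, 0.014], [0.015, 0.012, -1.0]]
ft_force: [1.0, -1.5, -0.5]
grip_width: 0.0503
```

```bash
python3 plan.py 255 .568,-.244,.03,84.3,.025
```

```text
at [ 0.5667 -0.2338  0.0328] yaw 84.4 t 32.9 F [ 1.  -1.5 -0.5] w 0.0503
[[[255, -0.002, -0.01, 0.003, 0.7, -0.8, 0.1]]]
```

>>> move_arm([
  [[255,-0.002,-0.008,0.001,0.3,-0.4,0],[255,-0.001,-0.005,0.001,0.3,-0.4,0],[255,0,0,0,0,0,0],[255,0,0,0,0,0,0]],
])

```text
clock: 33.3
position: [0.569, -0.2393, 0.0327]
ee_rot: [[-0.996, 0.092, -0.002], [0.091, 0.996, 0.011], [0.003, 0.011, -1.0]]
ft_force: [0.2, 0.3, 1.5]
grip_width: 0.0494
```

```bash
python3 plan.py 255 .568,-.244,.03,84.3,.025
```

```text
at [ 0.569  -0.2393  0.0327] yaw 84.7 t 33.3 F [0.2 0.3 1.5] w 0.0494
[[[255, 0.001, -0.005, 0.003, 0.6, -0.2, 0.5]]]
```

>>> move_arm([
  [[255,0,-0.006,0.001,0.3,0,0],[255,0,-0.001,0,0,0,0],[255,0,0,0,0,0,0],[85,0,0,0,0,0,0],[85,0,0,0,0,0,0],[85,0,0,0,0,0,0],[85,0,0,-0.015,0,0,0],[85,0,0,-0.03,0,0,0],[85,0,0,-0.04,0,0,0],[85,0,0,-0.02,0,0,0]],
])

```text
clock: 34.3
position: [0.5669, -0.2445, 0.1381]
ee_rot: [[-0.996, 0.091, -0.012], [0.09, 0.996, 0.012], [0.013, 0.011, -1.0]]
ft_force: [1.1, -0.5, 0.8]
grip_width: 0.0622
```

```bash
python3 plan.py 75 .5,.15,.18,84.3,.045 .45,.353,.13,84.3;python3 - <<'E'
from h import *
p=optics.snapshot("wrist"); cv2.imwrite("pics/w13.png",p["pixels"]);np.savez("w13.npz",**p)
E
```

```text
at [ 0.5669 -0.2445  0.1381] yaw 84.8 t 34.3 F [ 1.1 -0.5  0.8] w 0.0622
[[[75, 0.011, 0.043, -0.004, 0.1, -0.1, 0.1], [75, 0.011, 0.043, -0.004, 0.1, -0.1, 0.1], [75, 0.011, 0.043, -0.004, 0.1, -0.1, 0.1], [75, 0.012, 0.043, -0.004, 0.1, -0.1, 0.1], [75, 0.012, 0.043, -0.004, 0.1, -0.1, 0.1], [75, 0.012, 0.043, -0.004, 0.1, -0.1, 0.1], [75, 0.012, 0.043, -0.004, 0.1, -0.1, 0.1], [75, 0.012, 0.043, -0.005, 0.1, -0.1, 0.1], [75, 0.012, 0.043, -0.005, 0.1, -0.1, 0.1], [75, 0.014, 0.039, 0.01, 0.0, 0.0, 0.0]]]
[[[75, 0.014, 0.039, 0.01, 0.0, 0.0, 0.0], [75, 0.014, 0.039, 0.01, 0.0, 0.0, 0.0], [75, 0.014, 0.039, 0.01, 0.0, 0.0, 0.0], [75, 0.014, 0.039, 0.01, 0.0, 0.0, 0.0]]]
```

View pics/w13.png

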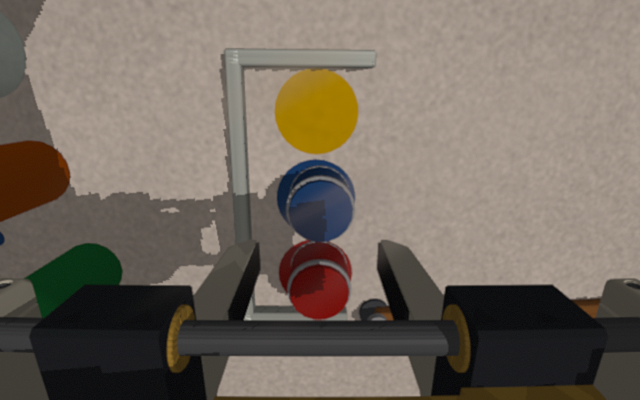

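>>> move_arm([
  [[75,0.011,0.043,-0.004,0.1,0,0],[75,0.011,0.043,-0.004,0.1,0,0],[75,0.011,0.043,-0.004,0.1,0,0],[75,0.012,0.043,-0.004,0.1,0,0],[75,0.012,0.043,-0.004,0.1,0,0],[75,0.012,0.043,-0.004,0,0,0],[75,0.012,0.043,-0.004,0,0,0],[75,0.012,0.043,0,0,0,0],[75,0.012,0.043,0,0,0,0],[75,0.014,0.04,0.005,0,0,0]],
])

```text
clock: 35.35
position: [0.4934, 0.1953, 0.1717]
ee_rot: [[-0.994, 0.111, 0.011], [0.111, 0.994, -0.007], [-0.011, -0.006, -1.0]]
ft_force: [1.3, -1.3, 0.2]
grip_width: 0.0654
```

```bash
python3 plan.py 75 .45,.355,.13,84.3;python3 - <<'E'
from h import *
p=optics.snapshot("top")
a=cv2.resize(p["pixels"][135:235,350:450],None,fx=6,fy=6,interpolation=cv2.INTER_CUBIC); cv2.imwrite("pics/b4.png",a); cv2.imwrite("pics/t6.png",p["pixels"])
E
```

```text
at [0.4934 0.1953 0.1717] yaw 83.6 t 35.35 F [ 1.3 -1.3  0.2] w 0.0654
[[[75, 0.015, 0.039, 0.01, -0.1, 0.2, -0.2], [75, 0.015, 0.039, 0.01, -0.1, 0.2, -0.2], [75, 0.015, 0.039, 0.01, -0.1, 0.2, -0.2], [75, 0.015, 0.039, 0.01, -0.1, 0.2, -0.2]]]
```

View pics/b4.png

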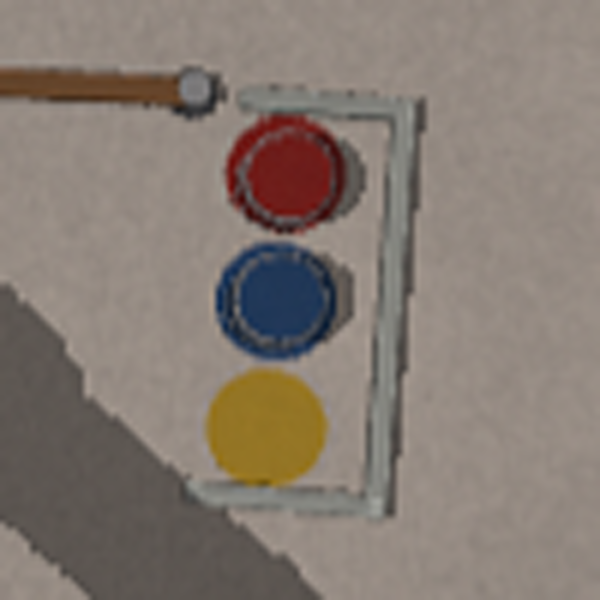

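View pics/t6.png

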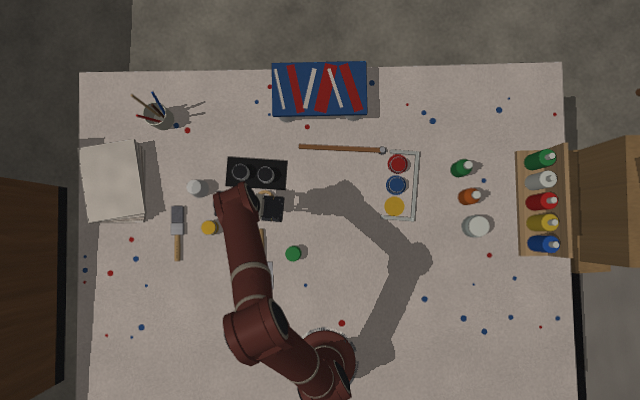

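Red and blue are centred on their discs, and both used tins are on the mat. Next is yellow.

>>> move_arm([
  [[75,0.015,0.039,0.005,0,0,0],[75,0.013,0.039,0.005,0,0,0],[75,0.01,0.037,0.005,0,0,0],[75,0.008,0.025,0.01,0,0,0],[75,0,0.005,0,0,0,0],[75,0,0,0,0,0,0]],
])

```text
clock: 36.0
position: [0.4572, 0.3562, 0.147]
ee_rot: [[-0.996, 0.093, 0.009], [0.093, 0.996, 0.002], [-0.008, 0.002, -1.0]]
ft_force: [0.3, -0.5, 0.1]
grip_width: 0.0656
```

```bash
python3 plan.py 75 .438,.363,.1,84.3;python3 - <<'E'
from h import *
p=optics.snapshot("wrist"); cv2.imwrite("pics/w14.png",p["pixels"]);np.savez("w14.npz",**p)
E
```

```text
at [0.4572 0.3562 0.147 ] yaw 84.7 t 36.0 F [ 0.3 -0.5  0.1] w 0.0656
[[[75, 0.01, 0.002, 0.023, 0.1, 0.2, 0.2], [75, 0.01, 0.002, 0.023, 0.1, 0.2, 0.2]]]
```

View pics/w14.png

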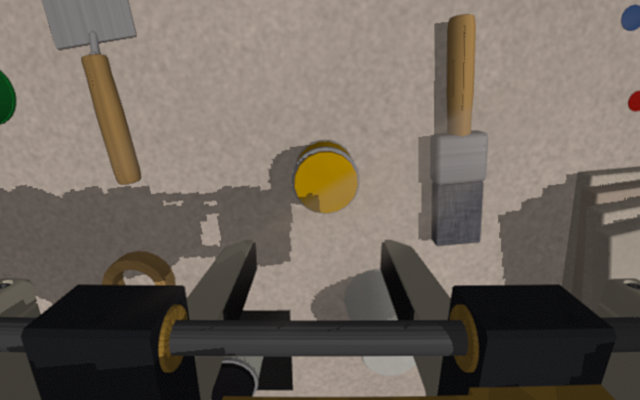

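>>> move_arm([
  [[75,0.012,0.003,0.02,0,0.2,0],[75,0.008,0.002,0.02,0,0.2,0],[75,0,0,0.005,0,0,0],[75,0,0,0,0,0,0]],
])

```text
clock: 36.45
position: [0.444, 0.3538, 0.104]
ee_rot: [[-0.994, 0.107, 0.008], [0.107, 0.994, -0.001], [-0.008, 0.0, -1.0]]
ft_force: [0.1, 0.2, 1.2]
grip_width: 0.0656
```

```bash
python3 plan.py 75 .438,.362,.03,84.3,.02;python3 - <<'E'
from h import *
p=dict(np.load("w14.npz"))
print(pix2w(p,(182,325),.048),pix2w(p,(178,129),.012))
E
```

```text
at [0.444  0.3538 0.104 ] yaw 83.9 t 36.45 F [0.1 0.2 1.2] w 0.0656
[[[75, 0.002, 0.002, 0.018, 0.0, 0.1, -0.1], [75, 0.002, 0.002, 0.018, 0.0, 0.1, -0.1], [75, 0.002, 0.002, 0.019, 0.0, 0.1, -0.1], [75, 0.002, 0.002, 0.019, 0.0, 0.1, -0.1]]]
[0.43763182 0.36258796 0.048     ] [0.42867693 0.20252937 0.012     ]
```

>>> move_arm([
  [[75,0.004,0.006,0.01,0,0,0],[75,0.002,0.003,0.01,0,0,0],[75,0,0,0.005,0,0,0]],
])

```text
clock: 36.75
position: [0.4426, 0.3626, 0.0802]
ee_rot: [[-0.994, 0.112, 0.013], [0.112, 0.994, 0.002], [-0.013, 0.003, -1.0]]
ft_force: [0.7, -0.6, -0.4]
grip_width: 0.0659
```

```bash
python3 plan.py 75 .438,.362,.03,84.3,.02
```

```text
at [0.4426 0.3626 0.0802] yaw 83.6 t 36.75 F [ 0.7 -0.6 -0.4] w 0.0659
[[[75, 0.002, -0.0, 0.017, 0.1, 0.2, -0.2], [75, 0.002, -0.0, 0.017, 0.1, 0.2, -0.2], [75, 0.002, -0.0, 0.017, 0.1, 0.2, -0.2]]]
```

>>> move_arm([
  [[75,0.003,0,0.016,0,0.2,0],[75,0.002,0,0.017,0,0.2,0],[75,0.001,0,0.016,0,0.2,0],[75,0,0,0.001,0,0,0],[255,0,0,0,0,0,0],[255,0,0,0,0,0,0],[255,0,0,0,0,0,0],[255,0,0,0,0,0,0]],
])

```text
clock: 37.55
position: [0.4387, 0.3645, 0.029]
ee_rot: [[-0.994, 0.111, 0.005], [0.111, 0.994, 0.005], [-0.005, 0.005, -1.0]]
ft_force: [-0.4, 0.3, -2.4]
grip_width: 0.0498
```

```bash
python3 plan.py 255 .466,.25,.03,88,.02  .462,.13,.03,90,.02
```

```text
at [0.4387 0.3645 0.029 ] yaw 83.6 t 37.55 F [-0.4  0.3 -2.4] w 0.0498
[[[255, -0.007, -0.018, -0.0, 0.0, 0.0, -0.7], [255, -0.006, -0.019, -0.0, 0.0, 0.0, -0.7], [255, -0.006, -0.019, -0.0, 0.0, 0.0, -0.7], [255, -0.006, -0.019, -0.0, 0.0, 0.0, -0.7], [255, -0.006, -0.019, -0.0, 0.0, 0.0, -0.7], [255, -0.005, -0.019, -0.0, 0.0, 0.0, -0.7], [255, -0.0, -0.017, 0.0, 0.0, 0.0, -0.3], [255, 0.0, -0.017, 0.0, 0.0, 0.0, -0.3], [255, 0.0, -0.017, 0.0, 0.0, 0.0, -0.3], [255, 0.0, -0.017, 0.0, 0.0, 0.0, -0.3]]]
[[[255, 0.0, -0.017, 0.0, 0.0, 0.0, -0.3], [255, 0.0, -0.017, 0.0, 0.0, 0.0, -0.3], [255, 0.0, -0.017, 0.0, 0.0, 0.0, -0.3]]]
```

>>> move_arm([
  [[255,-0.006,-0.012,0,0,0,-0.7],[255,-0.006,-0.018,0,0,0,-0.7],[255,-0.006,-0.019,0,0,0,-0.7],[255,-0.006,-0.019,0,0,0,-0.7],[255,-0.005,-0.019,0,0,0,-0.7],[255,-0.004,-0.015,0,0,0,-0.7],[255,0,0,0,0,0,0]],
])

```text
clock: 38.25
position: [0.4661, 0.2498, 0.0292]
ee_rot: [[-0.999, 0.034, 0.007], [0.034, 0.999, 0.001], [-0.007, 0.001, -1.0]]
ft_force: [1.3, -0.2, -2.7]
grip_width: 0.0497
```

```bash
python3 plan.py 255 .464,.23,.03,88,.02  .464,.13,.03,90,.02
```

```text
at [0.4661 0.2498 0.0292] yaw 88.0 t 38.25 F [ 1.3 -0.2 -2.7] w 0.0497
[[[255, 0.001, -0.02, -0.001, 0.1, 0.4, 0.0], [255, -0.001, -0.02, 0.0, 0.0, 0.0, -0.4], [255, -0.001, -0.02, 0.0, 0.0, 0.0, -0.4], [255, -0.0, -0.02, 0.0, 0.0, 0.0, -0.4], [255, -0.0, -0.02, 0.0, 0.0, 0.0, -0.4], [255, -0.0, -0.02, 0.0, 0.0, 0.0, -0.4]]]
```

>>> move_arm([
  [[255,0.001,-0.014,0,0,0,0],[255,0,-0.018,0,0,0,0],[255,0,-0.02,0,0,0,0],[255,0,-0.02,0,0,0,0],[255,0,-0.02,0,0,0,0],[255,0,-0.02,0,0,0,0]],
])

```text
clock: 38.85
position: [0.4605, 0.1373, 0.0294]
ee_rot: [[-1.0, 0.025, 0.009], [0.025, 1.0, 0.006], [-0.009, 0.006, -1.0]]
ft_force: [-0.6, 0.0, -3.0]
grip_width: 0.0499
```

```bash
python3 plan.py 255 .498,-.09,.03,84.3,.024  .4985,-.238,.03,84.3,.024
```

```text
at [0.4605 0.1373 0.0294] yaw 88.6 t 38.85 F [-0.6  0.  -3. ] w 0.0499
[[[255, -0.004, -0.023, -0.0, 0.0, 0.0, 0.4], [255, -0.004, -0.023, -0.0, 0.0, 0.0, 0.4], [255, -0.005, -0.023, -0.0, 0.0, 0.0, 0.4], [255, -0.005, -0.023, -0.0, 0.0, 0.0, 0.4], [255, -0.005, -0.022, -0.0, 0.0, 0.0, 0.4], [255, -0.005, -0.022, -0.0, 0.0, 0.0, 0.4], [255, -0.005, -0.022, -0.0, 0.0, 0.0, 0.4], [255, -0.005, -0.022, -0.0, 0.0, 0.0, 0.4], [255, -0.006, -0.022, -0.0, 0.0, 0.0, 0.4], [255, -0.006, -0.022, -0.0, 0.0, 0.0, 0.4]]]
[[[255, -0.002, -0.021, 0.0, 0.0, 0.0, 0.0], [255, -0.002, -0.021, 0.0, 0.0, 0.0, 0.0], [255, -0.002, -0.021, 0.0, 0.0, 0.0, 0.0], [255, -0.002, -0.021, 0.0, 0.0, 0.0, 0.0], [255, -0.002, -0.021, 0.0, 0.0, 0.0, 0.0], [255, -0.002, -0.021, 0.0, 0.0, 0.0, 0.0], [255, -0.002, -0.021, 0.0, 0.0, 0.0, 0.0]]]
```

>>> move_arm([
  [[255,-0.006,-0.018,0,0,0,0.4],[255,-0.006,-0.023,0,0,0,0.4],[255,-0.006,-0.023,0,0,0,0.4],[255,-0.006,-0.023,0,0,0,0.4],[255,-0.006,-0.022,0,0,0,0.4],[255,-0.006,-0.022,0,0,0,0.4],[255,-0.006,-0.022,0,0,0,0.4],[255,-0.006,-0.022,0,0,0,0.4],[255,-0.007,-0.022,0,0,0,0.4],[255,-0.005,-0.015,0,0,0,0.4]],
])

```text
clock: 39.85
position: [0.5068, -0.0873, 0.0296]
ee_rot: [[-0.996, 0.089, 0.007], [0.089, 0.996, 0.005], [-0.007, 0.006, -1.0]]
ft_force: [0.1, 1.0, -2.8]
grip_width: 0.0499
```

```bash
python3 plan.py 255 .499,-.238,.03,84.3,.024
```

```text
at [ 0.5068 -0.0873  0.0296] yaw 84.9 t 39.85 F [ 0.1  1.  -2.8] w 0.0499
[[[255, -0.001, -0.022, -0.0, 0.0, 0.1, 0.1], [255, -0.001, -0.022, -0.0, 0.0, 0.1, 0.1], [255, -0.001, -0.022, -0.0, 0.0, 0.1, 0.1], [255, -0.001, -0.022, -0.0, 0.0, 0.1, 0.1], [255, -0.001, -0.022, -0.0, 0.0, 0.1, 0.1], [255, -0.001, -0.022, -0.0, 0.0, 0.1, 0.1], [255, -0.001, -0.022, -0.0, 0.0, 0.1, 0.1]]]
```

>>> move_arm([
  [[255,-0.001,-0.018,0,0,0,0],[255,-0.001,-0.022,0,0,0,0],[255,-0.001,-0.022,0,0,0,0],[255,-0.001,-0.022,0,0,0,0],[255,-0.001,-0.022,0,0,0,0],[255,-0.001,-0.018,0,0,0,0],[255,-0.001,-0.01,0,0,0,0],[255,0,0,0,0,0,0],[255,0,0,0,0,0,0]],
])

```text
clock: 40.75
position: [0.4987, -0.2288, 0.0287]
ee_rot: [[-0.996, 0.087, 0.006], [0.087, 0.996, 0.004], [-0.006, 0.005, -1.0]]
ft_force: [0.0, -0.2, -2.4]
grip_width: 0.0506
```

```bash
python3 plan.py 255 .499,-.2375,.03,84.3,.024
```

```text
at [ 0.4987 -0.2288  0.0287] yaw 85.0 t 40.75 F [ 0.  -0.2 -2.4] w 0.0506
[[[255, -0.001, -0.009, -0.001, 0.3, 0.3, 0.7]]]
```

>>> move_arm([
  [[255,-0.001,-0.006,0,0,0,0],[255,0,-0.004,0,0,0,0],[255,0,0,0,0,0,0],[255,0,0,0,0,0,0]],
])

```text
clock: 41.15
position: [0.4995, -0.2355, 0.0287]
ee_rot: [[-0.997, 0.081, 0.006], [0.081, 0.997, 0.007], [-0.005, 0.007, -1.0]]
ft_force: [0.4, 0.6, -2.2]
grip_width: 0.0499
```

```bash
python3 plan.py 255 .499,-.2375,.03,84.3,.024;python3 - <<'E'
from h import *
p=optics.snapshot("wrist"); cv2.imwrite("pics/w15.png",p["pixels"]);np.savez("w15.npz",**p)
E
```

```text
at [ 0.4995 -0.2355  0.0287] yaw 85.3 t 41.15 F [ 0.4  0.6 -2.2] w 0.0499
[[[255, 0.0, -0.002, -0.001, 0.4, 0.3, 1.0]]]
```

View pics/w15.png

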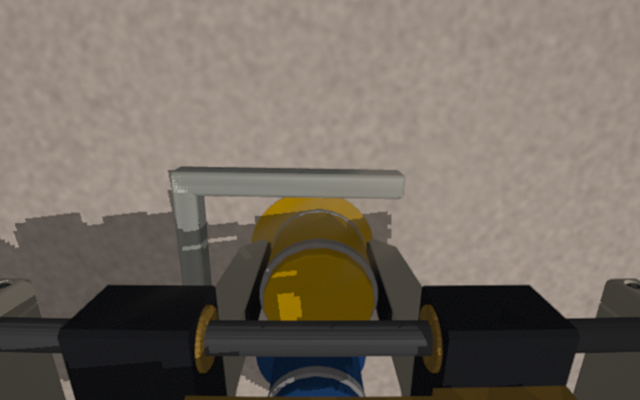

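Good. I'll release, lift and check.

>>> move_arm([
  [[255,0,-0.002,0,0,0,0],[255,0,0,0,0,0,0],[85,0,0,0,0,0,0],[85,0,0,0,0,0,0],[85,0,0,0,0,0,0],[85,0,0,-0.015,0,0,0],[85,0,0,-0.03,0,0,0],[85,0,0,-0.04,0,0,0],[85,0,0,-0.03,0,0,0],[85,0,0.03,-0.01,0,0,0]],
])

```text
clock: 42.2
position: [0.5007, -0.2124, 0.1581]
ee_rot: [[-0.996, 0.088, 0.005], [0.088, 0.996, 0.004], [-0.005, 0.004, -1.0]]
ft_force: [0.6, 0.1, -0.6]
grip_width: 0.0616
```

```bash
python3 plan.py 255 .53,-.06,.17,84.3,.045 .62,.1,.15,84.3
python3 - <<'E'
from h import *
p=optics.snapshot("wrist"); cv2.imwrite("pics/w16.png",p["pixels"]);np.savez("w16.npz",**p)
E
```

```text
at [ 0.5007 -0.2124  0.1581] yaw 85.0 t 42.2 F [ 0.6  0.1 -0.6] w 0.0616
[[[255, -0.004, 0.039, -0.003, 0.1, 0.1, 0.2], [255, -0.004, 0.039, -0.003, 0.1, 0.1, 0.2], [255, -0.004, 0.039, -0.003, 0.1, 0.1, 0.2], [255, -0.004, 0.039, -0.003, 0.1, 0.1, 0.2], [255, -0.015, 0.034, 0.004, 0.0, 0.0, 0.0], [255, -0.015, 0.034, 0.004, 0.0, 0.0, 0.0], [255, -0.015, 0.034, 0.004, 0.0, 0.0, 0.0], [255, -0.015, 0.034, 0.004, 0.0, 0.0, 0.0], [255, -0.015, 0.034, 0.004, 0.0, 0.0, 0.0]]]
```

View pics/w16.png

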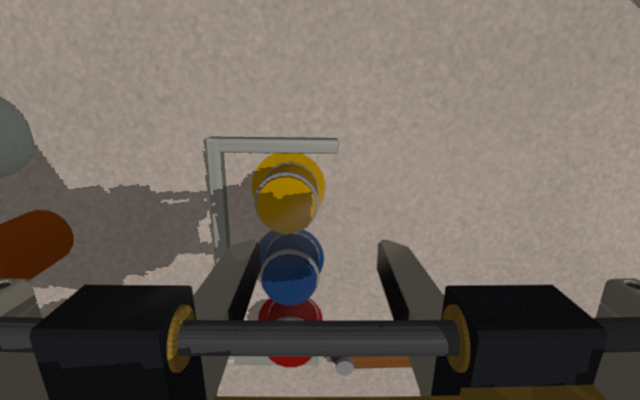

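>>> move_arm([
  [[255,-0.006,0.039,-0.003,0,0,0],[255,-0.012,0.039,0,0,0,0],[255,-0.02,0.036,0,0,0,0],[255,-0.025,0.033,0,0,0,0],[255,-0.03,0.03,0,0,0,0],[255,-0.035,0.025,0,0,0,0],[255,-0.04,0.02,0,0,0,0],[255,-0.04,0.01,0,0,0,0],[255,-0.025,0,0,0,0,0],[255,0,0,0,0,0,0]],
])

```text
clock: 43.25
position: [0.7584, 0.025, 0.1655]
ee_rot: [[-0.998, 0.069, 0.006], [0.069, 0.998, 0.014], [-0.005, 0.014, -1.0]]
ft_force: [0.4, 0.4, -0.8]
grip_width: 0.0005
```

Run:
```python
from h import *
p=optics.snapshot("top"); cv2.imwrite("pics/t7.png",p["pixels"])
a=cv2.resize(p["pixels"][135:235,280:430],None,fx=5,fy=5,interpolation=cv2.INTER_CUBIC); cv2.imwrite("pics/b5.png",a)
print(bot.sense()["position"])
from arc import pt
print([np.round(pt(t,.245,-1,.01),3) for t in (1.6,1.5)])
```

```text
[0.75678844 0.0255568  0.16552816]
[array([0.74 , 0.041]), array([0.717, 0.045])]
```

View pics/b5.png

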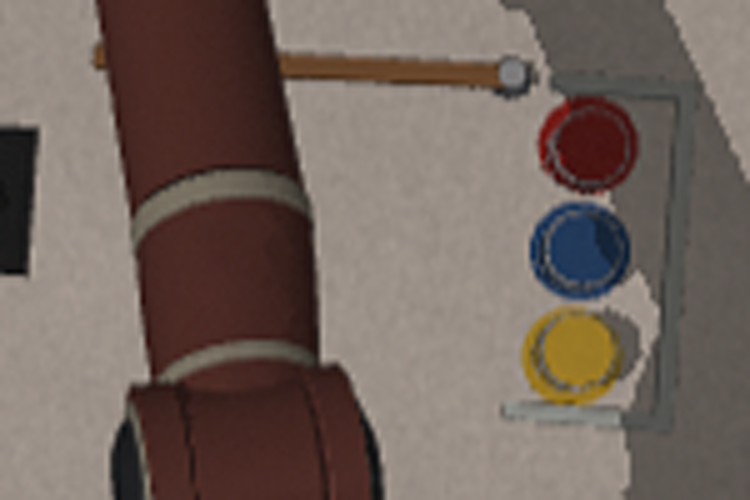

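View pics/t7.png

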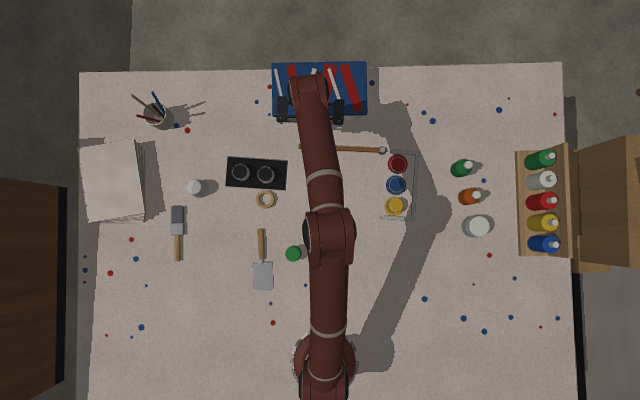

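Run:
```python
from h import *
pt_=optics.snapshot("top"); ps=optics.snapshot("scene")
for a,b in [((116,272),(197,440)),((115,366),(270,396))]:
    best=min(np.linspace(0,.25,126),key=lambda z:np.linalg.norm(pix2w(pt_,a,z)-pix2w(ps,b,z)))
    print(best,pix2w(pt_,a,best),pix2w(ps,b,best))
for rc in [(147,301),(148,382)]: print(pix2w(pt_,rc,.016))
```

```text
0.064 [0.78922047 0.15466316 0.064     ] [0.79411362 0.15749123 0.064     ]
0.10400000000000001 [ 0.7775013  -0.14225431  0.104     ] [ 0.78728233 -0.13770751  0.104     ]
[0.69594588 0.06599543 0.016     ]
[ 0.68767929 -0.1991579   0.016     ]
```

```bash
python3 plan.py 255 .722,.04,.1,84.3,.045 .722,.04,.032,84.3,.03
```

```text
at [0.7553 0.0245 0.1666] yaw 86.0 t 43.4 F [ 0.5 -0.3  0.3] w 0.0005
[[[255, 0.017, 0.006, 0.033, 0.4, 0.1, 0.9], [255, 0.017, 0.006, 0.033, 0.4, 0.1, 0.9], [255, 0.0, 0.0, 0.023, 0.0, 0.0, 0.0], [255, 0.0, 0.0, 0.023, 0.0, 0.0, 0.0], [255, 0.0, 0.0, 0.023, 0.0, 0.0, 0.0]]]
```

>>> move_arm([
  [[255,0.017,0.006,0.02,0.4,0,0.9],[255,0.015,0.006,0.02,0.4,0,0.9],[255,0,0,0.01,0,0,0],[255,0,0,0,0,0,0]],
])

```text
clock: 43.8
position: [0.7203, 0.0363, 0.1184]
ee_rot: [[-0.995, 0.104, 0.003], [0.104, 0.995, -0.003], [-0.003, -0.002, -1.0]]
ft_force: [0.2, -0.6, -0.4]
grip_width: 0.0006
```

```bash
python3 plan.py 255 .722,.04,.032,84.3,.03
python3 - <<'E'
from h import *
p=optics.snapshot("wrist"); cv2.imwrite("pics/w17.png",p["pixels"])
E
```

```text
at [0.7203 0.0363 0.1184] yaw 84.0 t 43.8 F [ 0.2 -0.6 -0.4] w 0.0006
[[[255, -0.0, 0.001, 0.029, -0.0, 0.1, -0.1], [255, -0.0, 0.001, 0.029, -0.0, 0.1, -0.1], [255, -0.0, 0.001, 0.029, -0.0, 0.1, -0.1]]]
```

View pics/w17.png

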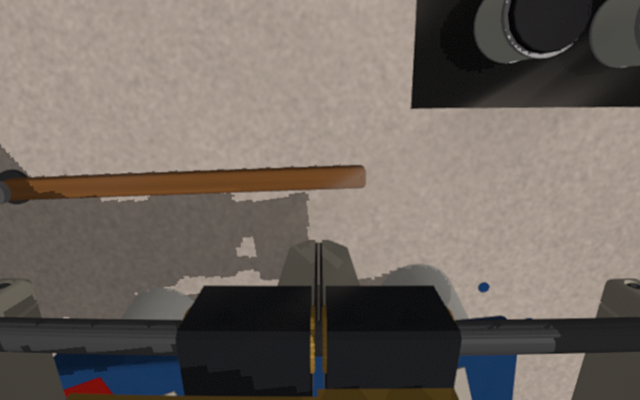

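>>> move_arm([
  [[255,-0.001,0,0.028,0,0,0],[255,0,0,0.028,0,0,0],[255,0,0,0.025,0,0,0],[255,0,0,0.004,0,0,0]],
])

```text
clock: 44.25
position: [0.7295, 0.0329, 0.0399]
ee_rot: [[-0.994, 0.108, 0.02], [0.108, 0.994, -0.002], [-0.02, -0.0, -1.0]]
ft_force: [-0.4, -0.4, 0.2]
grip_width: 0.0004
```

```bash
python3 arc.py 1.48 0.0 14 .245 -1
```

```text
at [0.7295 0.0329 0.0399] yaw 83.8 t 44.25 F [-0.4 -0.4  0.2] w 0.0004
[[[255, 0.029, 0.01, 0.007, -0.0, 1.2, -0.5], [255, 0.026, -0.002, 0.0, 0.0, 0.0, 0.0], [255, 0.026, -0.005, 0.0, 0.0, 0.0, 0.0], [255, 0.025, -0.007, 0.0, 0.0, 0.0, 0.0], [255, 0.025, -0.01, 0.0, 0.0, 0.0, 0.0], [255, 0.024, -0.013, 0.0, 0.0, 0.0, 0.0], [255, 0.022, -0.016, 0.0, 0.0, 0.0, 0.0], [255, 0.021, -0.018, 0.0, 0.0, 0.0, 0.0], [255, 0.019, -0.02, 0.0, 0.0, 0.0, 0.0], [255, 0.016, -0.023, 0.0, 0.0, 0.0, 0.0]]]
[[[255, 0.014, -0.025, 0.0, 0.0, 0.0, 0.0], [255, 0.011, -0.026, 0.0, 0.0, 0.0, 0.0], [255, 0.008, -0.027, 0.0, 0.0, 0.0, 0.0], [255, 0.005, -0.028, 0.0, 0.0, 0.0, 0.0]]]
```

>>> move_arm([
  [[255,0.002,0.004,0.007,0,1,0],[255,0,0.002,0.003,0,0,0],[255,0,0,0,0,0,0]],
])

```text
clock: 44.55
position: [0.7314, 0.0385, 0.0328]
ee_rot: [[-0.994, 0.11, 0.008], [0.11, 0.994, 0.0], [-0.008, 0.001, -1.0]]
ft_force: [0.2, 1.0, -0.1]
grip_width: 0.0005
```

```bash
python3 arc.py 1.48 0.0 14 .245 -1|head -2
```

```text
at [0.7314 0.0385 0.0328] yaw 83.7 t 44.55 F [ 0.2  1.  -0.1] w 0.0005
[[[255, 0.03, 0.004, 0.001, 0.0, 0.4, -0.6], [255, 0.026, -0.002, 0.0, 0.0, 0.0, 0.0], [255, 0.026, -0.005, 0.0, 0.0, 0.0, 0.0], [255, 0.025, -0.007, 0.0, 0.0, 0.0, 0.0], [255, 0.025, -0.01, 0.0, 0.0, 0.0, 0.0], [255, 0.024, -0.013, 0.0, 0.0, 0.0, 0.0], [255, 0.022, -0.016, 0.0, 0.0, 0.0, 0.0], [255, 0.021, -0.018, 0.0, 0.0, 0.0, 0.0], [255, 0.019, -0.02, 0.0, 0.0, 0.0, 0.0], [255, 0.016, -0.023, 0.0, 0.0, 0.0, 0.0]]]
```

>>> move_arm([
  [[255,0.015,0.002,0,0,0.4,-0.5],[255,0.018,0.001,0,0,0,0],[255,0.024,-0.002,0,0,0,0],[255,0.025,-0.005,0,0,0,0],[255,0.025,-0.007,0,0,0,0],[255,0.024,-0.01,0,0,0,0]],
])

```text
clock: 45.15
position: [0.6104, 0.0337, 0.0408]
ee_rot: [[-0.994, 0.098, 0.037], [0.099, 0.995, 0.005], [-0.036, 0.009, -0.999]]
ft_force: [2.4, 0.6, 0.5]
grip_width: 0.0003
```

```bash
cat > near.py <<'E'
from arc import *
s=bot.sense();P=np.array(s["position"])[:2]
v=P-piv
best=min(np.linspace(0,1.6,161),key=lambda t:np.linalg.norm(pt(t,.245,-1)-P)); print("theta~",best,"r",np.linalg.norm(v),"err",np.round(P-pt(best,.245,-1),4))
end=float(sys.argv[1]); plan([[*pt(t,.245,-1),.032,84.3] for t in np.linspace(best-.1,end,max(int(round((best-.1-end)/.114))+1,2))],255)
E
python3 near.py 0
```

```text
theta~ 1.08 r 0.24364717728049093 err [-0.0002 -0.0026]
at [0.6104 0.0337 0.0408] yaw 84.4 t 45.15 F [2.4 0.6 0.5] w 0.0003
[[[255, 0.022, -0.007, 0.008, 0.5, 2.1, 0.0], [255, 0.022, -0.013, 0.0, 0.0, 0.0, 0.0], [255, 0.021, -0.016, 0.0, 0.0, 0.0, 0.0], [255, 0.019, -0.018, 0.0, 0.0, 0.0, 0.0], [255, 0.017, -0.02, 0.0, 0.0, 0.0, 0.0], [255, 0.015, -0.022, 0.0, 0.0, 0.0, 0.0], [255, 0.013, -0.024, 0.0, 0.0, 0.0, 0.0], [255, 0.01, -0.025, 0.0, 0.0, 0.0, 0.0], [255, 0.007, -0.026, 0.0, 0.0, 0.0, 0.0], [255, 0.004, -0.027, 0.0, 0.0, 0.0, 0.0]]]
```

>>> move_arm([
  [[255,0.004,-0.002,0.006,0,1.5,0],[255,0.006,-0.003,0.003,0,0.5,0],[255,0.018,-0.011,0.001,0,0.2,0],[255,0.02,-0.015,0.001,0,0.2,0],[255,0.018,-0.017,0.001,0,0.2,0]],
])

```text
clock: 45.65
position: [0.5522, -0.0018, 0.0425]
ee_rot: [[-0.995, 0.092, 0.024], [0.092, 0.996, 0.017], [-0.022, 0.019, -1.0]]
ft_force: [-0.6, -1.1, -1.0]
grip_width: 0.0006
```

```bash
python3 near.py 0
```

```text
theta~ 0.78 r 0.2365280652210835 err [ 0.0057 -0.008 ]
at [ 0.5522 -0.0018  0.0425] yaw 84.7 t 45.65 F [-0.6 -1.1 -1. ] w 0.0006
[[[255, 0.025, -0.009, 0.01, 1.1, 1.3, 0.4], [255, 0.018, -0.02, 0.0, 0.0, 0.0, 0.0], [255, 0.016, -0.023, 0.0, 0.0, 0.0, 0.0], [255, 0.014, -0.024, 0.0, 0.0, 0.0, 0.0], [255, 0.011, -0.026, 0.0, 0.0, 0.0, 0.0], [255, 0.008, -0.027, 0.0, 0.0, 0.0, 0.0], [255, 0.005, -0.028, 0.0, 0.0, 0.0, 0.0]]]
```

Run:
```python
from h import *
p=optics.snapshot("wrist"); cv2.imwrite("pics/w18.png",p["pixels"])
p=optics.snapshot("scene"); a=cv2.resize(p["pixels"][130:350,220:420],None,fx=3,fy=2.7,interpolation=cv2.INTER_CUBIC); cv2.imwrite("pics/s2.png",a)
```

```text
(no output)
```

View pics/w18.png

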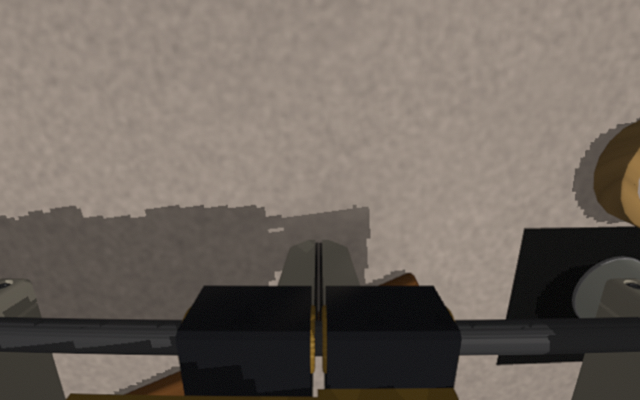

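View pics/s2.png

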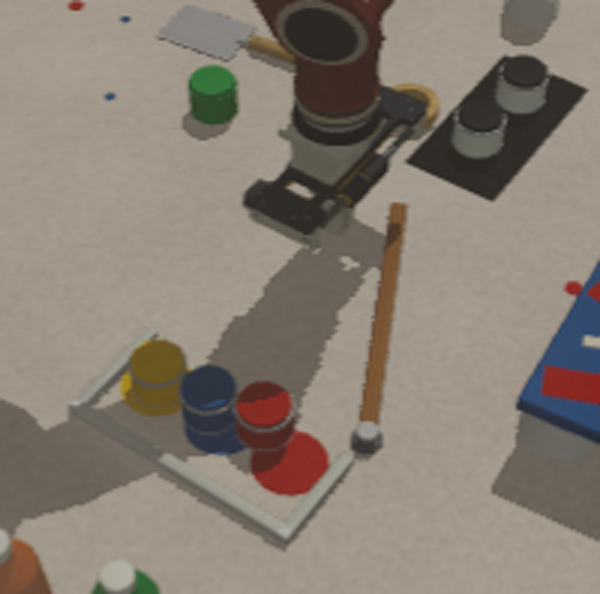

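>>> move_arm([
  [[255,0,0,-0.03,0,0,0],[255,0,0,-0.045,0,0,0],[255,0.03,0.02,-0.045,0,0,0],[200,0.03,0.03,0,0,0,0],[150,0,0.02,0,0,0,0],[85,0,0,0,0,0,0]],
])

```text
clock: 46.35
position: [0.5075, 0.0716, 0.1666]
ee_rot: [[-0.995, 0.098, 0.037], [0.098, 0.995, 0.02], [-0.035, 0.024, -0.999]]
ft_force: [0.2, 0.3, -0.5]
grip_width: 0.02
```

Run:
```python
from h import *
p=optics.snapshot("top"); cv2.imwrite("pics/t8.png",p["pixels"])
a=cv2.resize(p["pixels"][135:235,290:430],None,fx=5.6,fy=5.6,interpolation=cv2.INTER_CUBIC); cv2.imwrite("pics/b6.png",a)
```

```text
(no output)
```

View pics/b6.png

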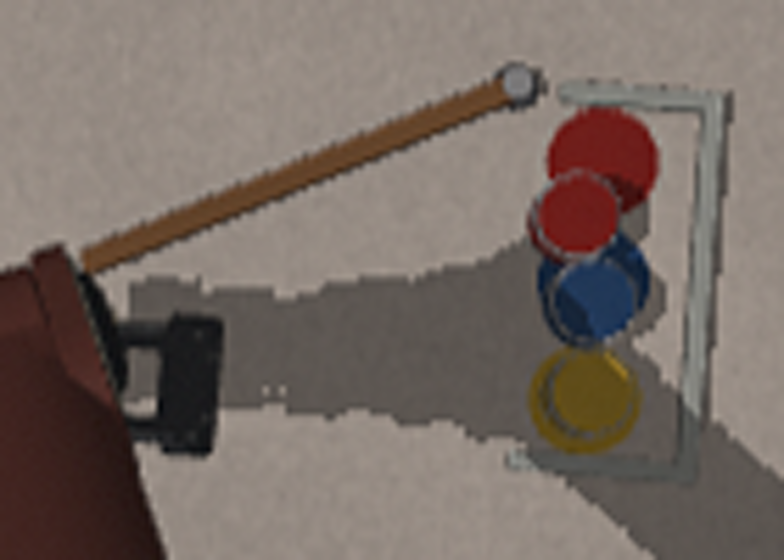

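```bash
cat > crop6.py <<'E'
from h import *
p=optics.snapshot("top")
def B(x,y,z): return pix2w(p,[135+(y+.5)/5.6-.5,290+(x+.5)/5.6-.5],z)[:2]
E
python3 - <<'E'
from crop6 import *
for n,x,y,z in [("red",579,215,.048),("blue",594,300,.048),("yel",590,396,.048),("dred",604,162,0),("dblue",594,281,0),("dyel",584,398,0)]: print(n,np.round(B(x,y,z),4))
E
python3 plan.py 85 .59,-.2,.13,84.3,.045
```

```text
red [ 0.6014 -0.229 ]
blue [ 0.5525 -0.2364]
yel [ 0.4978 -0.2328]
dred [ 0.6378 -0.2505]
dblue [ 0.5676 -0.243 ]
dyel [ 0.4989 -0.2355]
at [0.5066 0.0678 0.1652] yaw 84.1 t 46.45 F [ 0.7 -0.7 -0.4] w 0.0283
[[[85, -0.016, -0.037, 0.005, 0.2, 0.3, -0.0], [85, -0.016, -0.037, 0.005, 0.2, 0.3, -0.0], [85, -0.016, -0.037, 0.005, 0.2, 0.3, -0.0], [85, -0.016, -0.037, 0.005, 0.2, 0.3, -0.0], [85, -0.016, -0.037, 0.005, 0.2, 0.3, -0.0], [85, -0.016, -0.037, 0.005, 0.2, 0.3, -0.0], [85, -0.016, -0.037, 0.005, 0.2, 0.3, -0.0]]]
```

>>> move_arm([
  [[85,-0.018,-0.037,0.003,0.2,0.3,0],[85,-0.018,-0.04,0.003,0.2,0.3,0],[85,-0.018,-0.04,0.003,0.2,0.3,0],[85,-0.018,-0.04,0.003,0.2,0.3,0],[85,-0.018,-0.04,0.003,0.2,0.3,0],[85,-0.018,-0.04,0.003,0,0.3,0],[85,-0.01,-0.03,0.003,0,0.3,0],[85,0,0,0,0,0,0],[85,0,0,0,0,0,0]],
])

```text
clock: 47.35
position: [0.5986, -0.2372, 0.1363]
ee_rot: [[-0.993, 0.118, -0.014], [0.118, 0.993, -0.004], [0.014, -0.005, -1.0]]
ft_force: [-0.5, 0.2, -0.5]
grip_width: 0.0621
```

```bash
python3 - <<'E'
from h import *
p=optics.snapshot("wrist"); cv2.imwrite("pics/w19.png",p["pixels"]);np.savez("w19.npz",**p)
E
python3 plan.py 85 .601,-.229,.1,84.3,.02
```

```text
at [ 0.598  -0.238   0.1362] yaw 83.2 t 47.4 F [ 0.4 -0.9 -1. ] w 0.0619
[[[85, -0.001, 0.005, 0.018, -0.2, -0.4, -0.5], [85, -0.001, 0.005, 0.018, -0.2, -0.4, -0.5]]]
```

View pics/w19.png

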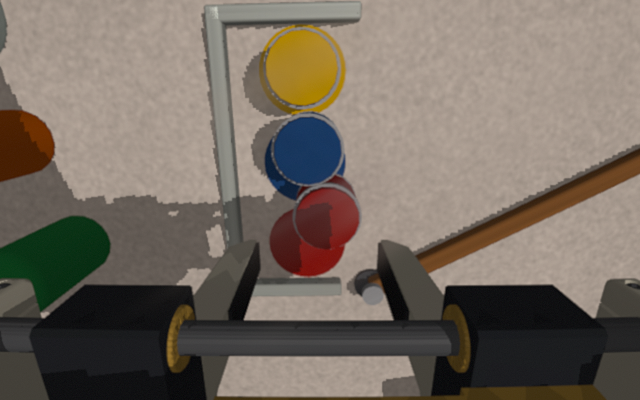

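Run:
```python
from h import *
p=dict(np.load("w19.npz"))
for n,rc,z in [("red",(217,327),.048),("blue",(149,307),.048),("yel",(67,303),.048),("dred",(242,308),0)]: print(n,pix2w(p,rc,z))
```

```text
red [ 0.59956308 -0.23209886  0.048     ]
blue [ 0.55068451 -0.24001983  0.048     ]
yel [ 0.49953812 -0.23606889  0.048     ]
dred [ 6.37132438e-01 -2.51873730e-01  5.55111512e-17]
```

>>> move_arm([
  [[85,-0.002,0.006,0.015,0,-0.4,-0.5],[85,0,0.004,0.015,0,-0.4,-0.5],[85,0,0,0.005,0,0,0],[85,0,0,0,0,0,0]],
])

```text
clock: 47.8
position: [0.6006, -0.2243, 0.1008]
ee_rot: [[-0.995, 0.096, -0.001], [0.096, 0.995, -0.004], [0.001, -0.004, -1.0]]
ft_force: [0.3, 0.4, 0.2]
grip_width: 0.0623
```

```bash
python3 plan.py 85 .601,-.2285,.03,84.3,.018
```

```text
at [ 0.6006 -0.2243  0.1008] yaw 84.5 t 47.8 F [0.3 0.4 0.2] w 0.0623
[[[85, -0.0, -0.001, 0.018, -0.1, -0.0, 0.1], [85, -0.0, -0.001, 0.018, -0.1, -0.0, 0.1], [85, -0.0, -0.001, 0.018, -0.1, -0.0, 0.1], [85, -0.0, -0.001, 0.018, -0.1, -0.0, 0.1]]]
```

>>> move_arm([
  [[85,0,-0.005,0.01,0,0,0],[85,0,-0.001,0.01,0,0,0],[85,0,0,0.005,0,0,0]],
])

```text
clock: 48.1
position: [0.6014, -0.2302, 0.0764]
ee_rot: [[-0.996, 0.094, 0.002], [0.094, 0.996, -0.005], [-0.003, -0.005, -1.0]]
ft_force: [-0.7, -0.1, 0.1]
grip_width: 0.062
```

```bash
python3 plan.py 85 .601,-.23,.03,84.3,.018
```

```text
at [ 0.6014 -0.2302  0.0764] yaw 84.6 t 48.1 F [-0.7 -0.1  0.1] w 0.062
[[[85, 0.0, 0.0, 0.015, -0.1, 0.1, 0.1], [85, 0.0, 0.0, 0.015, -0.1, 0.1, 0.1], [85, 0.0, 0.0, 0.015, -0.1, 0.1, 0.1]]]
```

>>> move_arm([
  [[85,0,0,0.015,0,0,0],[85,0,0,0.015,0,0,0],[85,0,0,0.014,0,0,0],[85,0,0,0.002,0,0,0],[255,0,0,0,0,0,0],[255,0,0,0,0,0,0],[255,0,0,0,0,0,0],[255,0,0,0,0,0,0]],
])

```text
clock: 48.9
position: [0.6013, -0.2281, 0.0255]
ee_rot: [[-0.996, 0.094, -0.0], [0.094, 0.996, -0.001], [0.0, -0.001, -1.0]]
ft_force: [-0.7, 0.1, 1.1]
grip_width: 0.0499
```

```bash
python3 plan.py 255 .638,-.2505,.03,84.3,.012
```

```text
at [ 0.6013 -0.2281  0.0255] yaw 84.6 t 48.9 F [-0.7  0.1  1.1] w 0.0499
[[[255, -0.01, -0.005, -0.001, -0.0, -0.0, 0.1], [255, -0.01, -0.005, -0.001, -0.0, -0.0, 0.1], [255, -0.01, -0.005, -0.001, -0.0, -0.0, 0.1], [255, -0.01, -0.005, -0.001, -0.0, -0.0, 0.1]]]
```

>>> move_arm([
  [[255,-0.008,-0.004,-0.001,0,0,0],[255,-0.01,-0.005,0,0,0,0],[255,-0.01,-0.005,0,0,0,0],[255,-0.008,-0.005,0,0,0,0],[255,0,0,0,0,0,0],[255,0,0,0,0,0,0]],
])

```text
clock: 49.5
position: [0.6357, -0.2517, 0.0256]
ee_rot: [[-0.996, 0.094, -0.006], [0.094, 0.996, 0.0], [0.006, -0.0, -1.0]]
ft_force: [-1.5, 2.0, 3.1]
grip_width: 0.0495
```

```bash
python3 plan.py 255 .638,-.2505,.03,84.3,.012
```

```text
at [ 0.6357 -0.2517  0.0256] yaw 84.6 t 49.5 F [-1.5  2.   3.1] w 0.0495
[[[255, -0.002, 0.001, -0.004, -0.0, -0.3, 0.3]]]
```

>>> move_arm([
  [[255,-0.003,0.001,-0.001,0,0,0],[85,0,0,-0.001,0,0,0],[85,0,0,0,0,0,0],[85,0,0,0,0,0,0],[85,0,0,-0.015,0,0,0],[85,0,0,-0.03,0,0,0],[85,0,0,-0.03,0,0,0],[85,0.02,0,-0.01,0,0,0],[85,0.035,0,0,0,0,0],[85,0.025,0,0,0,0,0]],
])

```text
clock: 50.5
position: [0.5624, -0.2429, 0.1217]
ee_rot: [[-0.996, 0.091, 0.004], [0.091, 0.996, -0.003], [-0.005, -0.002, -1.0]]
ft_force: [-1.1, -1.0, 0.4]
grip_width: 0.0617
```

>>> move_arm([
  [[85,0,0,0,0,0,0],[85,0,0,0,0,0,0]],
])

```text
clock: 50.7
position: [0.5604, -0.2437, 0.125]
ee_rot: [[-0.996, 0.093, 0.005], [0.093, 0.996, -0.005], [-0.006, -0.004, -1.0]]
ft_force: [0.7, -0.6, 0.2]
grip_width: 0.0623
```

```bash
python3 - <<'E'
from h import *
p=optics.snapshot("wrist"); cv2.imwrite("pics/w20.png",p["pixels"]);np.savez("w20.npz",**p)
E
python3 plan.py 85 .5515,-.238,.07,84.3,.02
```

```text
at [ 0.5605 -0.2439  0.1249] yaw 84.7 t 50.75 F [-0.6  0.2 -0.8] w 0.0618
[[[85, 0.003, 0.002, 0.018, -0.1, 0.1, 0.1], [85, 0.003, 0.002, 0.018, -0.1, 0.1, 0.1], [85, 0.003, 0.002, 0.018, -0.1, 0.1, 0.1]]]
```

View pics/w20.png

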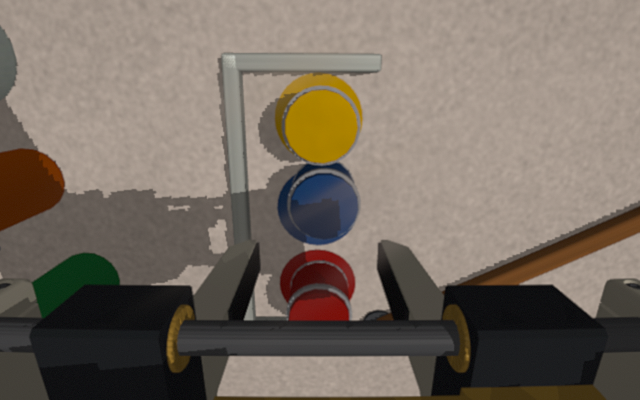

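Run:
```python
from h import *
p=dict(np.load("w20.npz"))
for n,rc,z in [("blue",(206,324),.048),("yel",(125,321),.048),("dyel",(117,319),0)]: print(n,pix2w(p,rc,z))
```

```text
blue [ 0.5509827  -0.23986947  0.048     ]
yel [ 0.49850844 -0.23711629  0.048     ]
dyel [ 0.49694536 -0.23830551  0.        ]
```

>>> move_arm([
  [[85,0.005,0.003,0.015,0,0,0],[85,0.003,0.002,0.015,0,0,0],[85,0,0,0.015,0,0,0],[85,0,0,0,0,0,0]],
])

```text
clock: 51.15
position: [0.5599, -0.2384, 0.0802]
ee_rot: [[-0.996, 0.091, 0.014], [0.091, 0.996, -0.007], [-0.015, -0.005, -1.0]]
ft_force: [-1.1, 0.2, 0.1]
grip_width: 0.062
```

```bash
python3 plan.py 85 .5515,-.239,.03,84.3,.018
```

```text
at [ 0.5599 -0.2384  0.0802] yaw 84.8 t 51.15 F [-1.1  0.2  0.1] w 0.062
[[[85, 0.003, -0.0, 0.017, -0.1, 0.3, 0.2], [85, 0.003, -0.0, 0.017, -0.1, 0.3, 0.2], [85, 0.003, -0.0, 0.017, -0.1, 0.3, 0.2]]]
```

>>> move_arm([
  [[85,0.007,0,0.012,0,0.6,0],[85,0.003,0,0.014,0,0.3,0],[85,0.002,0,0.014,0,0,0],[85,0,0,0.006,0,0,0],[85,0,0,0,0,0,0]],
])

```text
clock: 51.65
position: [0.5504, -0.2377, 0.0314]
ee_rot: [[-0.996, 0.091, 0.001], [0.091, 0.996, -0.006], [-0.001, -0.006, -1.0]]
ft_force: [-0.4, -0.3, -0.8]
grip_width: 0.0615
```

```bash
python3 plan.py 85 .5515,-.239,.03,84.3,.018
```

```text
at [ 0.5504 -0.2377  0.0314] yaw 84.8 t 51.65 F [-0.4 -0.3 -0.8] w 0.0615
[[[85, -0.001, -0.001, 0.001, -0.3, 0.1, 0.5]]]
```

Aligned. Close and slide to the disc centre (0.568, -0.244).

>>> move_arm([
  [[255,0,0,0,0,0,0],[255,0,0,0,0,0,0],[255,0,0,0,0,0,0],[255,-0.005,-0.001,0,0,0,0],[255,-0.006,-0.002,0,0,0,0],[255,-0.005,-0.001,0,0,0,0],[255,0,0,0,0,0,0],[255,0,0,0,0,0,0]],
])

```text
clock: 52.45
position: [0.5685, -0.2442, 0.0324]
ee_rot: [[-0.996, 0.091, 0.003], [0.091, 0.996, -0.007], [-0.003, -0.006, -1.0]]
ft_force: [-0.6, -0.3, -1.6]
grip_width: 0.05
```

```bash
python3 plan.py 255 .568,-.244,.03,84.3,.018
```

```text
at [ 0.5685 -0.2442  0.0324] yaw 84.8 t 52.45 F [-0.6 -0.3 -1.6] w 0.05
[[[255, 0.001, 0.0, 0.002, -0.4, 0.2, 0.5]]]
```

>>> move_arm([
  [[85,0,0,0,0,0,0],[85,0,0,0,0,0,0],[85,0,0,0,0,0,0],[85,0,0,-0.015,0,0,0],[85,0,0,-0.03,0,0,0],[85,0,0.005,-0.04,0,0,0],[85,0,0.03,-0.03,0,0,0],[255,0,0.045,0,0,0,0],[255,0,0.045,0,0,0,0],[255,-0.01,0.045,0,0,0,0]],
])

```text
clock: 53.45
position: [0.5948, -0.0826, 0.1593]
ee_rot: [[-0.994, 0.11, 0.011], [0.11, 0.994, -0.015], [-0.013, -0.014, -1.0]]
ft_force: [1.0, 0.3, 0.6]
grip_width: 0.0426
```

>>> move_arm([
  [[255,-0.02,0.045,0,0,0,0],[255,-0.025,0.04,0,0,0,0],[255,-0.025,0.03,0,0,0,0],[255,-0.01,0.005,0,0,0,0],[255,0,0,0,0,0,0]],
])

```text
clock: 53.95
position: [0.6911, 0.0455, 0.1676]
ee_rot: [[-0.995, 0.096, 0.02], [0.096, 0.995, -0.007], [-0.021, -0.005, -1.0]]
ft_force: [-0.4, -1.2, -0.6]
grip_width: 0.0032
```

Run:
```python
from h import *
p=optics.snapshot("top"); cv2.imwrite("pics/t9.png",p["pixels"])
a=cv2.resize(p["pixels"][135:235,290:430],None,fx=5.6,fy=5.6,interpolation=cv2.INTER_CUBIC); cv2.imwrite("pics/b7.png",a)
from arc import pt
for t in (1.0,1.1,1.2): print(t,np.round(pt(t,.245,-1,.01),3))
print(bot.sense()["position"])
```

```text
1.0 [0.602 0.035]
1.1 [0.624 0.041]
1.2 [0.647 0.046]
[0.6903929  0.04575434 0.16766   ]
```

View pics/b7.png

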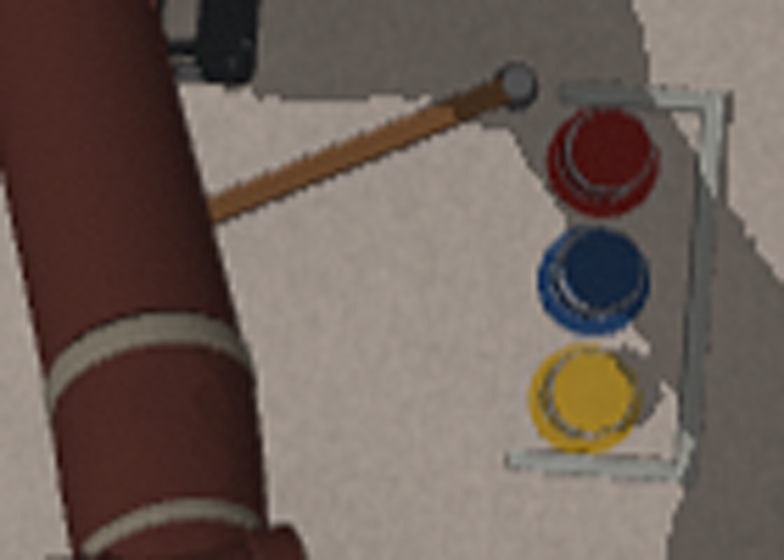

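>>> move_arm([
  [[255,0.03,0,0.02,0,0.8,0],[255,0.018,-0.002,0.02,0,0.4,0],[255,0.003,0,0.02,0,0,0],[255,0,0,0.01,0,0,0],[255,0,0,0,0,0,0]],
])

```text
clock: 54.5
position: [0.636, 0.0412, 0.0995]
ee_rot: [[-0.995, 0.104, 0.001], [0.104, 0.994, -0.008], [-0.002, -0.008, -1.0]]
ft_force: [0.9, 0.9, 1.0]
grip_width: 0.0005
```

```bash
python3 plan.py 255 .637,.043,.03,84.3,.02
```

```text
at [0.636  0.0412 0.0995] yaw 84.0 t 54.5 F [0.9 0.9 1. ] w 0.0005
[[[255, -0.0, 0.001, 0.017, -0.1, 0.0, -0.1], [255, -0.0, 0.001, 0.017, -0.1, 0.0, -0.1], [255, -0.0, 0.001, 0.017, -0.1, 0.0, -0.1], [255, -0.0, 0.0, 0.017, -0.1, 0.0, -0.1]]]
```

>>> move_arm([
  [[255,0,0.002,0.017,0,0,0],[255,0,0.001,0.017,0,0,0],[255,0,0,0.017,0,0,0],[255,0,0,0.015,0,0,0],[255,0,0,0,0,0,0]],
])

```text
clock: 55.0
position: [0.6415, 0.0397, 0.0376]
ee_rot: [[-0.994, 0.111, 0.012], [0.111, 0.994, -0.009], [-0.013, -0.008, -1.0]]
ft_force: [0.1, -0.7, -0.7]
grip_width: 0.0003
```

```bash
python3 near.py 0
```

```text
theta~ 1.21 r 0.24217548394345764 err [ 0.0014 -0.0035]
at [0.6415 0.0397 0.0376] yaw 83.6 t 55.0 F [ 0.1 -0.7 -0.7] w 0.0003
[[[255, 0.024, -0.004, 0.005, -0.4, 0.8, -0.7], [255, 0.024, -0.011, 0.0, 0.0, 0.0, 0.0], [255, 0.023, -0.013, 0.0, 0.0, 0.0, 0.0], [255, 0.021, -0.016, 0.0, 0.0, 0.0, 0.0], [255, 0.02, -0.018, 0.0, 0.0, 0.0, 0.0], [255, 0.018, -0.02, 0.0, 0.0, 0.0, 0.0], [255, 0.016, -0.022, 0.0, 0.0, 0.0, 0.0], [255, 0.013, -0.024, 0.0, 0.0, 0.0, 0.0], [255, 0.01, -0.026, 0.0, 0.0, 0.0, 0.0], [255, 0.007, -0.027, 0.0, 0.0, 0.0, 0.0]]]
[[[255, 0.004, -0.028, 0.0, 0.0, 0.0, 0.0]]]
```

Lower first (z 0.0376 → ~0.030), level, then push.

>>> move_arm([
  [[255,0.002,0.001,0.006,0,0.6,0],[255,0,0.001,0.003,0,0.3,0],[255,0,0,0,0,0,0],[255,0.01,-0.003,0.001,0,0.3,0],[255,0.015,-0.006,0.001,0,0.3,0],[255,0.018,-0.008,0.001,0,0.3,0]],
])

```text
clock: 55.6
position: [0.599, 0.0307, 0.029]
ee_rot: [[-0.994, 0.11, -0.008], [0.11, 0.994, -0.003], [0.008, -0.004, -1.0]]
ft_force: [1.9, -0.7, -0.5]
grip_width: 0.0001
```

```bash
python3 near.py 0
```

```text
theta~ 1.02 r 0.244446650167932 err [ 0.0017 -0.0012]
at [0.599  0.0307 0.029 ] yaw 83.7 t 55.6 F [ 1.9 -0.7 -0.5] w 0.0001
[[[255, 0.022, -0.011, -0.003, -0.2, -0.5, -0.6], [255, 0.023, -0.015, 0.0, 0.0, 0.0, 0.0], [255, 0.021, -0.018, 0.0, 0.0, 0.0, 0.0], [255, 0.019, -0.021, 0.0, 0.0, 0.0, 0.0], [255, 0.016, -0.023, 0.0, 0.0, 0.0, 0.0], [255, 0.014, -0.025, 0.0, 0.0, 0.0, 0.0], [255, 0.011, -0.026, 0.0, 0.0, 0.0, 0.0], [255, 0.008, -0.028, 0.0, 0.0, 0.0, 0.0], [255, 0.005, -0.029, 0.0, 0.0, 0.0, 0.0]]]
```

>>> move_arm([
  [[255,0.018,-0.009,0,0,0,0],[255,0.019,-0.012,0,0,0,0],[255,0.018,-0.015,0,0,0,0],[255,0.017,-0.017,0,0,0,0]],
])

```text
clock: 56.0
position: [0.5232, -0.0127, 0.0327]
ee_rot: [[-0.994, 0.106, 0.007], [0.106, 0.994, 0.0], [-0.007, 0.001, -1.0]]
ft_force: [2.0, 0.1, 1.0]
grip_width: 0.0
```

```bash
python3 near.py 0
```

```text
theta~ 0.65 r 0.24537735368508456 err [ 0.0015 -0.    ]
at [ 0.5232 -0.0127  0.0327] yaw 83.9 t 56.0 F [2.  0.1 1. ] w 0.0
[[[255, 0.017, -0.019, 0.001, 0.1, 0.4, -0.4], [255, 0.015, -0.022, 0.0, 0.0, 0.0, 0.0], [255, 0.013, -0.024, 0.0, 0.0, 0.0, 0.0], [255, 0.01, -0.025, 0.0, 0.0, 0.0, 0.0], [255, 0.007, -0.027, 0.0, 0.0, 0.0, 0.0], [255, 0.004, -0.027, 0.0, 0.0, 0.0, 0.0]]]
```

>>> move_arm([
  [[255,0.014,-0.017,0.002,0,0.4,0],[255,0.013,-0.019,0.001,0,0.2,0],[255,0,0,0,0,0,0]],
])

```text
clock: 56.3
position: [0.4914, -0.0478, 0.0328]
ee_rot: [[-0.994, 0.108, 0.003], [0.108, 0.994, 0.001], [-0.003, 0.001, -1.0]]
ft_force: [0.1, -0.5, 1.0]
grip_width: 0.0007
```

```bash
python3 near.py 0
python3 - <<'E'
from h import *
p=optics.snapshot("top"); cv2.imwrite("pics/t10.png",p["pixels"])
a=cv2.resize(p["pixels"][135:235,290:430],None,fx=5.6,fy=5.6,interpolation=cv2.INTER_CUBIC); cv2.imwrite("pics/b8.png",a)
E
```

```text
theta~ 0.46 r 0.24391772673677747 err [ 0.0018 -0.0019]
at [ 0.4914 -0.0478  0.0328] yaw 83.8 t 56.3 F [ 0.1 -0.5  1. ] w 0.0007
[[[255, 0.014, -0.02, 0.001, 0.1, 0.2, -0.5], [255, 0.012, -0.027, 0.0, 0.0, 0.0, 0.0], [255, 0.008, -0.029, 0.0, 0.0, 0.0, 0.0], [255, 0.005, -0.03, 0.0, 0.0, 0.0, 0.0]]]
```

View pics/b8.png

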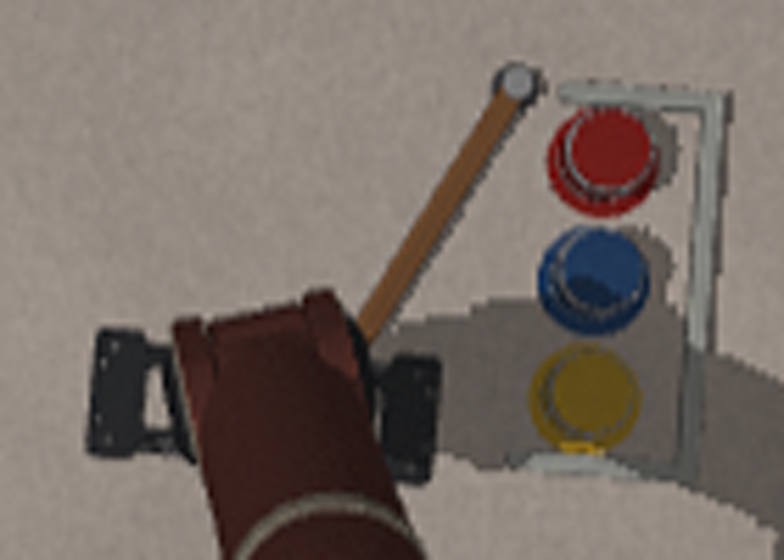

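View pics/t10.png

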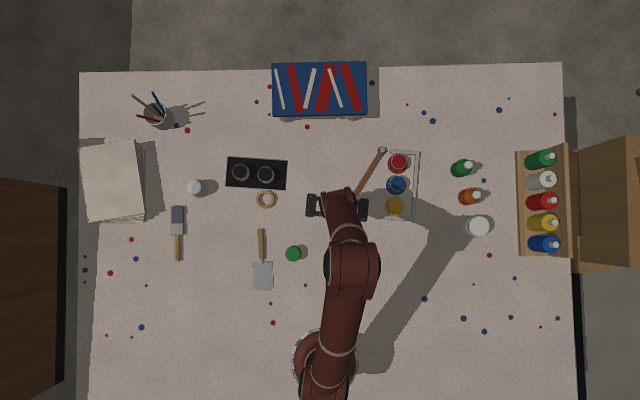

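>>> move_arm([
  [[255,0.011,-0.018,0.001,0,0.2,0],[255,0.011,-0.022,0.001,0,0,0],[255,0.008,-0.022,0.001,0,0,0],[255,0.006,-0.018,0,0,0,0]],
])

```text
clock: 56.75
position: [0.4582, -0.1129, 0.0323]
ee_rot: [[-0.996, 0.09, 0.02], [0.09, 0.996, 0.011], [-0.019, 0.013, -1.0]]
ft_force: [1.0, 1.3, 2.2]
grip_width: 0.0005
```

```bash
python3 near.py 0
```

```text
theta~ 0.16 r 0.24058527456769957 err [ 0.0053 -0.0024]
at [ 0.4582 -0.1129  0.0323] yaw 84.8 t 56.75 F [1.  1.3 2.2] w 0.0005
[[[255, 0.011, -0.023, -0.0, 0.7, 1.1, 0.5], [255, 0.002, -0.015, 0.0, 0.0, 0.0, 0.0]]]
```

>>> move_arm([
  [[255,0.008,-0.012,0.001,0,0.7,0],[255,0.003,-0.012,0,0,0.3,0],[255,0.001,-0.01,0,0,0,0],[255,0,-0.006,0,0,0,0]],
])

```text
clock: 57.15
position: [0.4447, -0.1507, 0.031]
ee_rot: [[-0.996, 0.086, 0.005], [0.086, 0.996, 0.015], [-0.004, 0.016, -1.0]]
ft_force: [-0.3, 0.6, 0.3]
grip_width: 0.0006
```

```bash
python3 near.py 0;  python3 - <<'E'
from h import *
p=optics.snapshot("wrist"); cv2.imwrite("pics/w21.png",p["pixels"])
E
```

```text
theta~ 0.0 r 0.24299976301545242 err [ 0.0031 -0.0016]
at [ 0.4447 -0.1507  0.031 ] yaw 85.1 t 57.15 F [-0.3  0.6  0.3] w 0.0006
[[[255, 0.005, -0.023, -0.001, 0.9, 0.2, 0.8], [255, -0.001, 0.024, 0.0, 0.0, 0.0, 0.0]]]
```

View pics/w21.png

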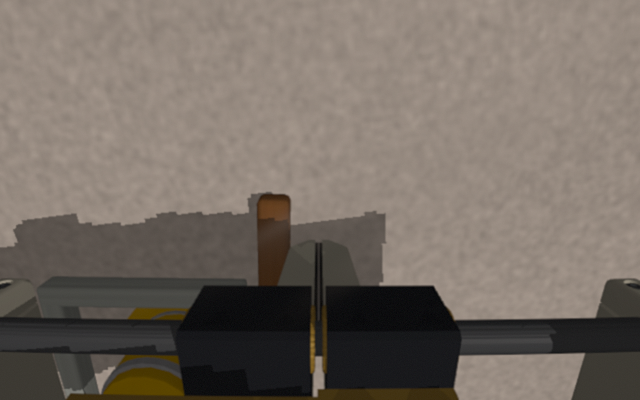

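Nearly shut; I'll press a little further until there is resistance.

>>> move_arm([
  [[255,0.001,-0.005,0,0,0,0],[255,0,-0.005,0,0,0,0],[255,0,-0.004,0,0,0,0],[255,0,-0.004,0,0,0,0]],
])

```text
clock: 57.6
position: [0.4439, -0.1556, 0.0308]
ee_rot: [[-0.997, 0.073, 0.007], [0.073, 0.997, 0.032], [-0.004, 0.033, -0.999]]
ft_force: [-0.8, 6.5, 3.1]
grip_width: 0.0005
```

```bash
python3 near.py 0;  python3 - <<'E'
from h import *
p=optics.snapshot("wrist"); cv2.imwrite("pics/w22.png",p["pixels"])
E
```

```text
theta~ 0.0 r 0.24294503566998146 err [ 0.0022 -0.0065]
at [ 0.4439 -0.1556  0.0308] yaw 85.8 t 57.6 F [-0.8  6.5  3.1] w 0.0005
[[[255, 0.005, -0.018, -0.002, 1.9, 0.2, 1.5], [255, -0.001, 0.024, 0.0, 0.0, 0.0, 0.0]]]
```

View pics/w22.png

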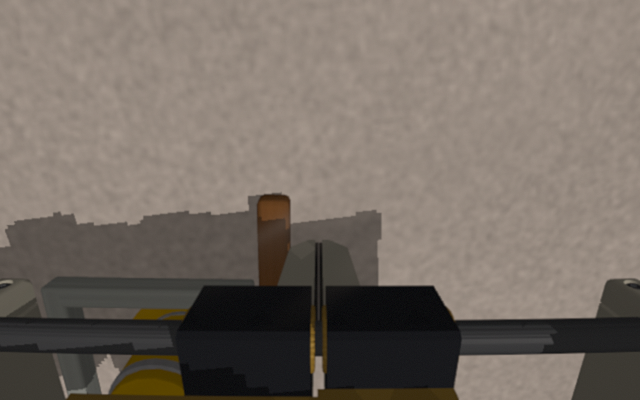

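>>> move_arm([
  [[255,0,0.01,0,-0.5,0,0],[255,0,0.02,-0.005,-0.5,0,0],[255,0,0.03,-0.03,0,0,0],[255,0,0.04,-0.04,0,0,0],[255,0,0.045,-0.04,0,0,0],[255,0,0.045,0,0,0,0],[255,0,0.045,0,0,0,0],[255,0,0,0,0,0,0],[255,0,0,0,0,0,0]],
])

```text
clock: 58.55
position: [0.4598, 0.0774, 0.1524]
ee_rot: [[-0.998, 0.068, 0.01], [0.069, 0.996, 0.056], [-0.006, 0.056, -0.998]]
ft_force: [-0.4, -1.2, -0.9]
grip_width: 0.0005
```

Run:
```python
from h import *
p=optics.snapshot("top"); cv2.imwrite("pics/t11.png",p["pixels"])
a=cv2.resize(p["pixels"][135:240,290:430],None,fx=5.6,fy=5.6,interpolation=cv2.INTER_CUBIC); cv2.imwrite("pics/b9.png",a)
```

```text
(no output)
```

View pics/b9.png

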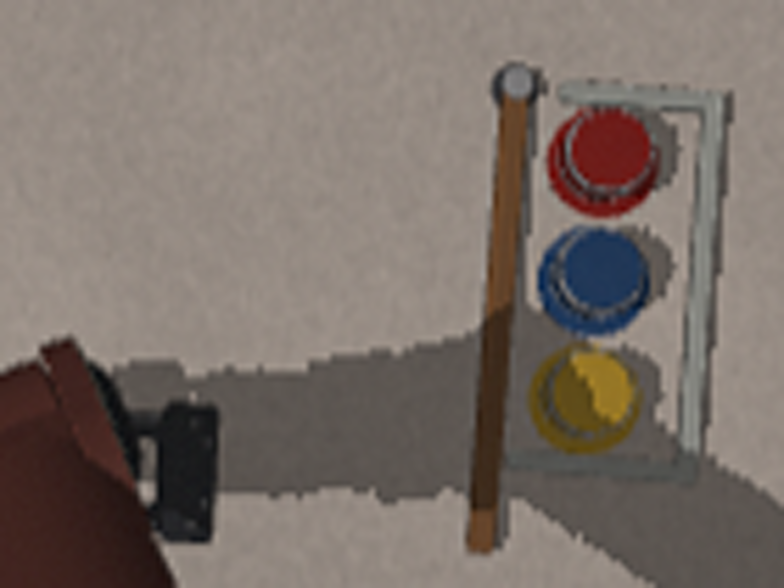

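View pics/t11.png

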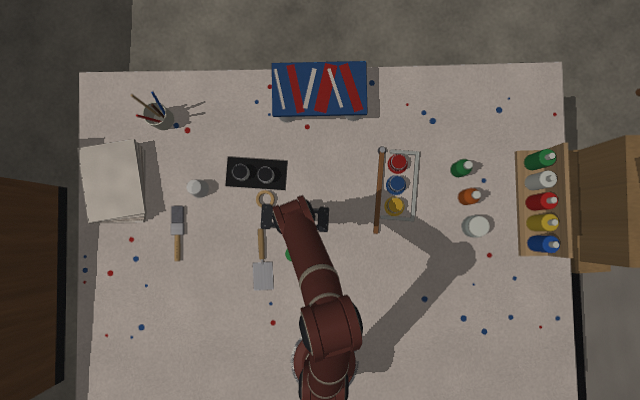

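Run:
```python
from crop6 import *
pv=B(517,84,.016); e=B(482,548,.016)
a=B(604,162,0);c=B(584,398,0)
print(pv,e,np.linalg.norm(e-pv))
ang=lambda v:np.arctan2(v[1],v[0])
print("bar", ang(e-pv)-np.pi, "discs",ang(c-a)-np.pi)
# edges of bar
for x1,y1,x2,y2 in [(503,150,470,540),(526,150,493,540)]: print(ang(B(x2,y2,.016)-B(x1,y1,.016))-np.pi)
for n,x,y,d in [("red",610,153,a),("blue",600,275,B(594,281,0)),("yel",590,396,c)]: w=B(x,y,.048); print(n,w,np.linalg.norm(w-d))
p=look("top",["used_a_mid","disc_red","disc_blue","disc_yellow","tin_red_mid","tin_blue_mid","tin_yellow_mid","bar_end","tape","cup"],.4)
im=p["pixels"]; cv2.imwrite("pics/mat3.png",cv2.resize(im[150:210,200:310],None,fx=6,fy=6,interpolation=cv2.INTER_CUBIC))
```

```text
[ 0.68245282 -0.19875364] [ 0.41219511 -0.17248211] 0.2715316291382947
bar -0.09690470366722126 discs -0.10755548774247403
-0.10587901252205079
-0.10628747499107094
red [ 0.63663679 -0.24744714] 0.003305987001900172
blue [ 0.566778   -0.24010965] 0.003046324225383456
yel [ 0.49777817 -0.23278197] 0.0029970701575964855
top used_a_mid 0.6 [170. 240.] [0.6223 0.2652]
top disc_red 0.59 [165. 396.] [ 0.6316 -0.247 ]
top disc_blue 0.58 [186. 395.] [ 0.5629 -0.2414]
top tin_red_mid 0.68 [184. 396.] [ 0.5671 -0.2393]
top tin_red_mid 0.48 [165. 401.] [ 0.6303 -0.2586]
top tin_blue_mid 0.77 [187. 395.] [ 0.5593 -0.2388]
top tin_blue_mid 0.59 [254. 291.] [0.3459 0.103 ]
top tin_yellow_mid 0.51 [202. 398.] [ 0.5085 -0.245 ]
top tin_yellow_mid 0.49 [205. 395.] [ 0.4989 -0.2371]
top tin_yellow_mid 0.43 [173. 242.] [0.6124 0.2604]
top bar_end 0.93 [236. 376.] [ 0.3993 -0.1746]
top bar_end 0.44 [171. 257.] [0.6212 0.2136]
top tape 0.67 [168. 457.] [ 0.6209 -0.4443]
top tape 0.55 [198. 268.] [0.5299 0.1778]
top cup 0.77 [190. 201.] [0.5611 0.3993]
top cup 0.54 [197. 467.] [ 0.524  -0.4745]
```

View pics/mat3.png

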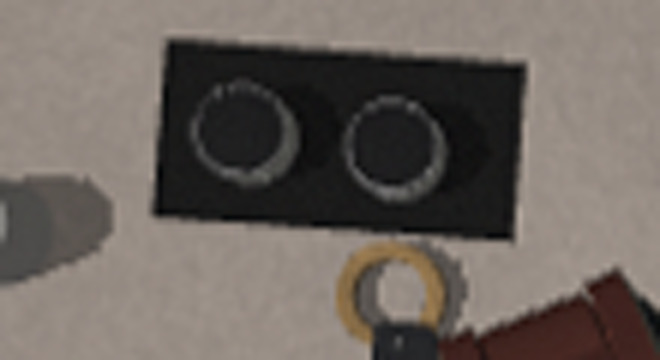

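Run:
```python
from workcell import bot,ticket
print(bot.sense()["position"],bot.sense()["dq"].round(1)); print(ticket.sign_off())
```

```text
[0.46045061 0.07564939 0.15205551] [-0.2 -0.1 -0.   0.1  0.   0.1 -0.1]
the job is handed in; nothing more can be done
None
```

The changeover is done and handed in, at about 59 s of robot time against the 210 s limit. I opened the bar to about 1.5 rad and slid both used tins onto the mat. The red, blue and yellow tins went onto their discs, and I pushed the bar back until it stopped. The green look-alike was left alone.

**Last checks, top camera:**
- **Coloured tins:** each stands about 3 mm from the centre of its disc (limit 14 mm).
- **Used tins:** both stand wholly on the mat.
- **Bar:** it measured within about 0.01 rad of shut, and the finger stalled at 6.5 N against the stop.
- **Bystanders:** none looked moved by eye. The tape and cup measured within about 1 cm of where they started; the others I did not measure.
- **Arm:** it was raised clear of everything.

**What went wrong on the way:**
- **First attempt at shutting the bar:** the fingertips rode up over it at about 1 rad.
- **Red tin knocked aside:** during that attempt it was displaced and shoved the blue tin about 16 mm. I re-centred both while the bar was still open, then shut it with the fingers lower.
- **First used tin:** it ended up too near the mat's edge, so I moved it inwards.

The network detections did not all agree with the picture: several coloured tins were reported up to about 1 cm off, and some with the wrong label. I relied on positions read from the image with the calibration.

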